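# Change over the wire spools on the inspection carousel

## Task

Change over the wire-inspection carousel: lift the two bare, empty spools off their spindles and stand them upright, side by side, in the grey returns tray, and put every copper-wound spool from the bench mat fully down onto a carousel spindle of its own. Once everything is loaded, engage the drive by pushing the black clutch knob in the middle of the carousel all the way down and then turning it clockwise to its stop, and last of all press the start treadle down to its stop for a moment and let it come back up. Do not bump the microscope beside the carousel, and leave the other things on the bench where they are.

Things in the scene. Friction and masses are not known exactly. Their poses are not given: they have to be found in the camera images.
- spool0: Full wire spool: pale grey flanges 60 mm across and 5 mm thick, copper wire wound to 56 mm between them, 50 mm high, plain through bore of 27 mm, 0.3 to 0.5 kg. Two to four such spools (spool0 to spool3, all alike; absent ones read None from the start) stand upright on the mat. Origin: centre of the underside; z up along the bore.
- spool1: Full wire spool: pale grey flanges 60 mm across and 5 mm thick, copper wire wound to 56 mm between them, 50 mm high, plain through bore of 27 mm, 0.3 to 0.5 kg. Two to four such spools (spool0 to spool3, all alike; absent ones read None from the start) stand upright on the mat. Origin: centre of the underside; z up along the bore.
- spool2: Full wire spool: pale grey flanges 60 mm across and 5 mm thick, copper wire wound to 56 mm between them, 50 mm high, plain through bore of 27 mm, 0.3 to 0.5 kg. Two to four such spools (spool0 to spool3, all alike; absent ones read None from the start) stand upright on the mat. Origin: centre of the underside; z up along the bore.
- spool3: Full wire spool: pale grey flanges 60 mm across and 5 mm thick, copper wire wound to 56 mm between them, 50 mm high, plain through bore of 27 mm, 0.3 to 0.5 kg. Two to four such spools (spool0 to spool3, all alike; absent ones read None from the start) stand upright on the mat. Origin: centre of the underside; z up along the bore.
- empty0: Empty spool: same flanges (60 mm across, 5 mm thick, 50 mm high, 27 mm bore) but with a bare grey core of 36 mm and no wire, 0.06 kg. Two of them (empty0, empty1, alike) sit on carousel spindles at the start. Origin: centre of the underside; z up.
- empty1: Empty spool: same flanges (60 mm across, 5 mm thick, 50 mm high, 27 mm bore) but with a bare grey core of 36 mm and no wire, 0.06 kg. Two of them (empty0, empty1, alike) sit on carousel spindles at the start. Origin: centre of the underside; z up.
- carousel: Round grey carousel plate, 250 mm across and 10 mm thick, on a low black stage; the plate's top is 42 mm above the bench and it does not turn while the drive is off. It carries four steel spindles, 90 degrees apart, 85 mm from its centre, and the clutch knob in the middle. Origin: centre of the plate's underside; z up.
- spindle0 (a point): Foot of a carousel spindle, on the plate's top face where a spool's underside comes to rest. Spindle: steel, 20 mm diameter, 58 mm high, its upper 10 mm tapered to 8 mm. z up.
- spindle1 (a point): Foot of a carousel spindle, on the plate's top face where a spool's underside comes to rest. Spindle: steel, 20 mm diameter, 58 mm high, its upper 10 mm tapered to 8 mm. z up.
- spindle2 (a point): Foot of a carousel spindle, on the plate's top face where a spool's underside comes to rest. Spindle: steel, 20 mm diameter, 58 mm high, its upper 10 mm tapered to 8 mm. z up.
- spindle3 (a point): Foot of a carousel spindle, on the plate's top face where a spool's underside comes to rest. Spindle: steel, 20 mm diameter, 58 mm high, its upper 10 mm tapered to 8 mm. z up.
- clutch_grip (a point): Clutch knob, black, on the carousel's axis: centre of its upright grip bar, 44 mm long (this point's x axis), 14 mm thick (its y axis) and 26 mm high; the bar's top is 7 mm above this point and its bottom 19 mm below. Knob up, this point is 83 mm above the plate's top face; the spools' tops are 50 mm above it. Moves with the knob.
- clutch_press (a joint): How far the clutch knob is pushed down, m: 0 up, 0.010 fully down. Resists with about 6 N of friction and stays where it is left.
- clutch_turn (a joint): Turn of the clutch knob, rad, growing clockwise as seen from above: 0 to 0.2 at the start, 1.25 at its stop (locked). Stays where it is left, slight friction.
- tray_in (a point): Centre of the inner floor of the grey returns tray, an open tray 158 mm long (this point's x axis) and 112 mm wide (its y axis) with 4 mm walls, 18 mm high, fixed to the bench; the inner floor is 4 mm above the bench. Two spools fit side by side along its length. z up.
- treadle_pad (a point): Press here: point on the top of the start treadle, 80 mm from its hinge. A light grey plate 105 x 72 mm with ribbed black tread, hinged along its far edge on a steel base 124 x 84 mm; at rest it slopes up towards the robot by 0.20 rad, at its stop it is level and this point, which moves with it, has gone down 16 mm. Takes 6 N here to start, 10 N at the stop.
- treadle (a joint): Treadle angle, rad: 0 at rest (up), 0.20 at its stop; a spring brings it back.
- scope: Side-looking digital microscope on a rail of the stage, pointing at the carousel from beyond it: its lens barrel is level, 42 mm thick, 51 to 93 mm above the bench, its tip 30 mm outside the carousel's rim; the camera behind reaches 115 mm high. Origin: at bench height below the carousel's axis; its x axis points from the carousel to the microscope.
- jar: Bystander: small closed amber jar, 52 mm wide, 62 mm high, standing on the mat among the spools. Origin: centre of the underside.
- bottle: Bystander: white bottle, 64 mm wide, 120 mm high. Origin: centre of the underside.
- dish: Bystander: closed clear plastic dish, 90 mm wide, 15 mm high. Origin: centre of the underside.
- driver: Bystander: screwdriver lying on the bench.
- samplebox: Bystander: flat dark sample box, 120 x 85 x 30 mm. Origin: centre of the underside.
There are look-alikes about, which are no part of the job. Leave any turquoise look-alike of the spool1 alone. What is shaped like the spool3 but green or purple is not meant.

How it is judged (in metres and radians):
On the way, in this order (a step that is already met when the one before it is completed fails the run):
1. the two empty spools stand in the returns tray and every copper spool is fully down on a spindle (angle between each of spool0, spool1, spool2, spool3's own z axis and vertical below 0.08 rad and ((horizontal distance between spool0 and spindle0 below 0.007 m and z of spool0 in the frame of spindle0 below 0.005 m) or (horizontal distance between spool0 and spindle1 below 0.007 m and z of spool0 in the frame of spindle1 below 0.005 m) or (horizontal distance between spool0 and spindle2 below 0.007 m and z of spool0 in the frame of spindle2 below 0.005 m) or (horizontal distance between spool0 and spindle3 below 0.007 m and z of spool0 in the frame of spindle3 below 0.005 m)) and ((horizontal distance between spool1 and spindle0 below 0.007 m and z of spool1 in the frame of spindle0 below 0.005 m) or (horizontal distance between spool1 and spindle1 below 0.007 m and z of spool1 in the frame of spindle1 below 0.005 m) or (horizontal distance between spool1 and spindle2 below 0.007 m and z of spool1 in the frame of spindle2 below 0.005 m) or (horizontal distance between spool1 and spindle3 below 0.007 m and z of spool1 in the frame of spindle3 below 0.005 m)) and ((horizontal distance between spool2 and spindle0 below 0.007 m and z of spool2 in the frame of spindle0 below 0.005 m) or (horizontal distance between spool2 and spindle1 below 0.007 m and z of spool2 in the frame of spindle1 below 0.005 m) or (horizontal distance between spool2 and spindle2 below 0.007 m and z of spool2 in the frame of spindle2 below 0.005 m) or (horizontal distance between spool2 and spindle3 below 0.007 m and z of spool2 in the frame of spindle3 below 0.005 m)) and ((horizontal distance between spool3 and spindle0 below 0.007 m and z of spool3 in the frame of spindle0 below 0.005 m) or (horizontal distance between spool3 and spindle1 below 0.007 m and z of spool3 in the frame of spindle1 below 0.005 m) or (horizontal distance between spool3 and spindle2 below 0.007 m and z of spool3 in the frame of spindle2 below 0.005 m) or (horizontal distance between spool3 and spindle3 below 0.007 m and z of spool3 in the frame of spindle3 below 0.005 m)) and x of empty0 in the frame of tray_in between -0.055 and 0.055 m and y of empty0 in the frame of tray_in between -0.035 and 0.035 m and z of each of empty0, empty1 in the frame of tray_in below 0.008 m and angle between each of empty0, empty1's own z axis and vertical below 0.12 rad and x of empty1 in the frame of tray_in between -0.055 and 0.055 m and y of empty1 in the frame of tray_in between -0.035 and 0.035 m), for 0.3 s.
2. the clutch knob is pushed fully down (value of joint clutch_press above 0.008 m), for 0.1 s.
3. the clutch knob is turned clockwise to its stop, still down (value of joint clutch_turn above 1.13 rad and value of joint clutch_press above 0.008 m), for 0.1 s.
4. the start treadle is pressed to its stop (value of joint treadle above 0.175 rad), for 0.2 s.
At the end, for the whole second after the job is handed in: Copper spools upright on own spindles (0.08 rad, 7 mm off-centre, 5 mm above plate); empty spools upright in the tray (within 55 mm along, 35 mm across of its middle, 8 mm of its floor); spools at rest; clutch down over 8 mm and turned over 1.13 rad; treadle up (under 0.05 rad) (all of step 1 and all of step 3 and linear speed of each of spool0, spool1, spool2, spool3, empty0, empty1 below 0.03 m/s and value of joint treadle below 0.05 rad); the robot touches nothing.
It fails at once if the microscope is bumped (more than 4 N) (contact force between anything else and scope above 4 N).
It fails at once if the jar, bottle, dish, screwdriver or sample box is moved more than 4 cm from its place (distance of any of jar, bottle, dish, driver, samplebox from where it was at the start of the episode above 0.04 m).
Of spool0, spool1, spool2, spool3 only 2 to 4 are there at a start; the rules pass over those that are not, and their reading is None.
At some moment in a run one of spool0, spool1, spool2, spool3 may be knocked a few centimetres aside while the robot is not near it.
It also fails if it takes over 210 s, if anything falls off the work surface, if the arm or the gripper's body presses on something with over 40 N, if the wrist force passes 120 N, or if a joint passes its speed limit or range.

## Robot

A 6-joint arm with a two-finger parallel gripper is mounted at the origin on the work surface. World frame = base frame: x ahead of the robot, y to its left, z up, the work surface at z = 0. Lengths are in m, angles in degrees, forces in N, time in s.
With the tool pointing down it reaches from about 0.25 to 0.725 m from the base axis. Payload 9.7 kg.
Tool frame: the origin (TCP) lies on the centre line of the jaws, within the pads' length; the fingertips stand tip_extent ahead of it and the grasp point (between the pads) lies 3 mm ahead of it (tip_extent is the distance from the TCP to the fingertips, in m); z points along the fingers, y is the line along which they close (so a half turn about z gives the same grasp; the last joint's range is limited). The gripper opens to 85 mm and grips with 20 to 120 N. Pads are 22 mm wide; open, the fingers measure 114 mm over their backs; the gripper's body (76 mm by 85 mm) begins 54 mm behind the grasp point. The pads swing forward as they close: fully open they stand 13 mm farther back than shut.
Start: joints at [77.235, 4.979, 10.078, 95.1, 0, 90], TCP at [0.122, 0.536, 0.253] pointing down, gripper open.
Joint ranges: [-179.16, 179.16], [-48.56, 103.87], [-65.8, 70.77], [-126.05, 130.52], [-82.76, 87.17], [-180, 180]. Speed limits (degrees/s): [127.2, 127.2, 147.25, 180, 180, 180].

## Interface

Orientations are given as [roll, pitch, yaw] about the fixed x, y, z axes, in that order (R = Rz(yaw) Ry(pitch) Rx(roll)).
In Python, from workcell import * gives the robot as it stands.
- The arm moves only by the tool servo_tool, never from a script. Its argument "rows" is a list of rows, each an object with "offset": the shift along the tool's x, y, z as a fraction of full scale, a list of three; "yaw": the turn about the tool's z as a fraction of full scale; "claw": the closure, from 0 (fully open) to 1 (shut). A call has 1 to 12 rows; each row is the pose to reach, as a shift and turn from the pose commanded when the call began, along the tool's axes at that moment, turning the shorter way round; what a row does not reach only later rows make up. Full scale, the value 1, is 0.1 m for a shift and pi rad for a turn. A row lasts 1/8 s, in which the tool goes at most 62.5 mm and 10.7 degrees, less where a joint would pass 70% of its speed; a pose out of reach is approached as far as the arm can. A call with a number of a shift or a turn outside -1 to 1 is refused whole. A call with a gripper value outside its range is refused whole. The fingers move at their own pace and stop on an object; "squeeze" is the grip in N (left out, the last holds). Time passes only in rows, so rows that repeat a pose let the fingers close. It gives the time, the measured TCP pose, the force, the opening and the grip force at its end, in the units of the state.
- get_obs(): the state, without advancing time (a new reading comes with each control period).
- camera(name): name is "side" or "top" or "wrist"; returns (picture, depth): 400x640x3 uint8, red, green, blue; 400x640 float32, m along the optical axis (not along the pixel's ray), 0 where there is no reading.
- camera_info(name): a dict with "fx", "fy", "cx", "cy" (pixels), "dist" ([k1, k2, p1, p2, k3] as OpenCV has them; the pictures are not rectified), "cam_to_world" (4x4, takes a point from camera to world coordinates); the wrist camera has in their place "hand_eye" (4x4, takes a point from camera to tool coordinates, whose origin is the TCP and whose axes are the flange's). Camera axes: x right, y up, looking along -z (the intrinsics and any distortion apply to the point x, -y, -z); pixel columns grow to the right and rows downward; lengths in m; the calibration is good to about 2 mm. A picture is of the moment at which its call begins: read the wrist's pose just before it. camera_info takes no time and is no camera call.
- job_done(): hands the job in; it is judged then, once.
The state is a dict: "time": time; "q": joint angles; "qd": joint speeds; "joint_efforts": joint torques, N m; "ee_pos": TCP position; "tcp_rot": TCP orientation; "wrist_force": force on the tool from outside, world axes, zero at the start; "torque": the same for the moment, N m; "opening": finger opening in m; "grasp_force": force on a finger pad.
Only numpy, scipy, OpenCV 4.12 (cv2) and the standard library are available. Lean on these libraries where they do the work, as an engineer would, in place of code of your own. Each camera call takes 0.05 s, during which the arm holds its last target. There are 200 camera calls.

## Working session

There is one attempt and no reset: what is moved stays moved. The work goes in short steps, Python scripts to look and compute and a tool call to move; the robot and the scene stay as the last step left them, time stands still between calls to the robot, and variables do not carry over. Pictures are saved under pics/ and viewed, at most 14 in all, crops included, and the job is handed in when it is done.

Besides the shell and the picture viewer there is one more tool, called after "Request:" as name(argument=value, ...) on one line, values as JSON. servo_tool: Moves the arm, as the interface text tells. Its arguments: {"type":"object","properties":{"rows":{"type":"array"},"squeeze":{"type":"number"}},"required":["rows"]}

```bash
ls; mkdir -p pics; python3 - <<'E'
from workcell import *
import cv2,numpy as np
o=get_obs();print(o)
for n in("top","side"):
    p,d=camera(n);i=camera_info(n);print(n,i)
    cv2.imwrite(f"pics/{n}0.png",p[:,:,::-1]);np.savez(f"pics/{n}0.npz",p=p,d=d)
print(camera_info("wrist"))
E
```

```text
pics
{'time': 0.0, 'q': array([7.72348353e+01, 5.01092361e+00, 1.00333816e+01, 9.50989690e+01,
       7.63307038e-04, 9.00009342e+01]), 'qd': array([ 0.01349677,  0.0717918 ,  0.09070288, -0.16163179,  0.1024181 ,
       -0.07899828]), 'joint_efforts': array([ 4.66474303e-04, -5.20382345e+01,  4.64808583e+01,  1.61032670e-02,
       -3.94711174e-05, -1.21001843e-06]), 'ee_pos': array([0.12147744, 0.53620955, 0.25257513]), 'tcp_rot': array([-1.79923489e+02, -7.62058869e-04,  1.67233900e+02]), 'wrist_force': array([-0.10843986,  0.04288563,  0.73811895]), 'torque': array([-0.00793655, -0.01071265,  0.02725717]), 'grasp_force': 0.0, 'opening': 0.08554148409975512}
top {'fx': 434.20392872822947, 'fy': 434.20392872822947, 'cx': 325.932403672141, 'cy': 196.43602858448133, 'dist': array([-0.03859151,  0.        ,  0.        ,  0.        ,  0.        ]), 'cam_to_world': array([[ 0.01204428,  0.99778   , -0.0654982 ,  0.43084547],
       [-0.999751  ,  0.01324686,  0.01795733,  0.03935708],
       [ 0.01878511,  0.06526561,  0.99769109,  1.3106313 ],
       [ 0.        ,  0.        ,  0.     
[... 313 characters left out ...]
6357116,  0.72071082,  0.82062169],
       [-0.01242202,  0.73733181,  0.67541653,  0.84981332],
       [ 0.        ,  0.        ,  0.        ,  1.        ]])}
{'fx': 344.69173300875775, 'fy': 344.69173300875775, 'cx': 316.08095267351143, 'cy': 190.83888642036646, 'dist': array([-0.02144764,  0.        ,  0.        ,  0.        ,  0.        ]), 'hand_eye': array([[-2.89773949e-04,  9.63079712e-01,  2.69216241e-01,
         6.84249862e-02],
       [ 9.99999747e-01,  4.54112358e-04, -5.48156092e-04,
        -3.92439441e-04],
       [-6.50172433e-04,  2.69216014e-01, -9.63079599e-01,
        -1.18270262e-01],
       [ 0.00000000e+00,  0.00000000e+00,  0.00000000e+00,
         1.00000000e+00]])}
```

View pics/top0.png

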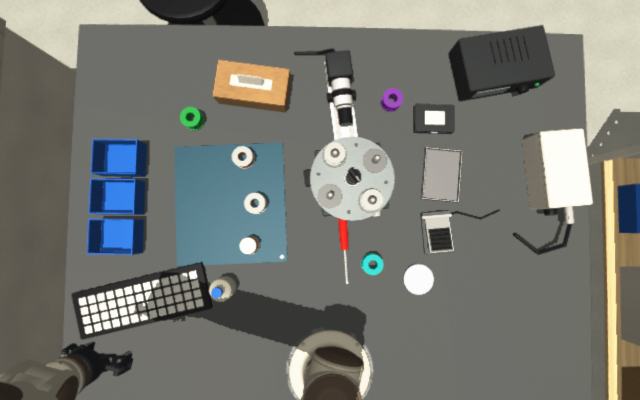

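View pics/side0.png

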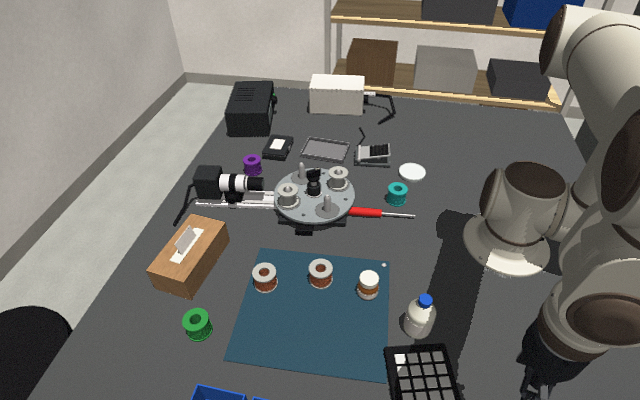

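The top view shows the two copper spools on the mat at (243,157) and (255,203). The white-capped thing at (249,245) has an amber body and no bore in the side view, so it is the jar. Empties sit on the carousel at (335,153) and (372,200), with free spindles at (375,159) and (330,195). Tray is at (442,175), treadle at (437,232). Green (191,117), purple (392,99) and turquoise (373,264) are look-alikes. The crop will confirm this.

```bash
cat > h.py <<'E'
from workcell import *
import cv2,numpy as np
from scipy.spatial.transform import Rotation as Ro
def T(o):
    M=np.eye(4);M[:3,:3]=Ro.from_euler('xyz',o['tcp_rot'],degrees=True).as_matrix();M[:3,3]=o['ee_pos'];return M
def shot(n,save=None):
    i=camera_info(n);o=get_obs();p,d=camera(n)
    i['M']=T(o)@i['hand_eye'] if n=='wrist' else i['cam_to_world']
    if save: cv2.imwrite(f"pics/{save}.png",p[:,:,::-1])
    return p,d,i
def rays(i,uv):
    K=np.array([[i['fx'],0,i['cx']],[0,i['fy'],i['cy']],[0,0,1]])
    n=cv2.undistortPoints(np.float64(uv).reshape(-1,1,2),K,i['dist']).reshape(-1,2)
    return np.c_[n[:,0],-n[:,1],-np.ones(len(n))]
def cloud(d,i):
    v,u=np.mgrid[:400,:640];r=rays(i,np.c_[u.ravel(),v.ravel()])*d.reshape(-1,1)
    return (r@i['M'][:3,:3].T+i['M'][:3,3]).reshape(400,640,3)
def plane(i,uv,z):
    r=rays(i,uv)@i['M'][:3,:3].T;c=i['M'][:3,3];return c+r*((z-c[2])/r[:,2])[:,None]
def circ(P,c,z0,z1,r):
    m=(abs(P[...,2]-(z0+z1)/2)<(z1-z0)/2)&(np.hypot(P[...,0]-c[0],P[...,1]-c[1])<r)
    q=P[m];(x,y),R=cv2.minEnclosingCircle(np.float32(q[:,:2])*1000);return np.array([x,y,R])/1000,np.median(q[:,2]),len(q)
E
python3 - <<'E'
from h import *
f=np.load('pics/top0.npz');i=camera_info('top');i['M']=i['cam_to_world'];P=cloud(f['d'],i)
for n,u,v,z in [('spA',243,157,.05),('spB',255,203,.05),('jar',249,245,.062),('e0',335,153,.092),('e1',372,200,.092),('bottle',219,290,.12),('dish',419,279,.015),('turq',373,264,.05)]:
    c=plane(i,[[u,v]],z)[0]; print(n,c.round(3),[np.round(a,4) for a in circ(P,c,z-.008,z+.008,.045)])
for n,u,v,z in [('s2',375,158,.1),('s3',330,193,.1),('knob',353,176,.13)]:
    c=plane(i,[[u,v]],z)[0];q=P[v-12:v+12,u-12:u+12].reshape(-1,3);q=q[q[:,2]>.06];print(n,c.round(3),q.mean(0).round(3),q.max(0).round(3),len(q))
for n,u,v,z in [('tray',426,148,.018),('tray',462,150,.018),('tray',459,200,.018),('tray',423,199,.018),('tr',422,213,0),('tr',450,211,.0),('tr',454,248,.02),('tr',427,252,.02),('carousel',352,178,.042)]:
    print(n,plane(i,[[u,v]],z)[0].round(3),P[v,u].round(3))
a=cv2.resize(f['p'][130:265,180:300],None,fx=3.3,fy=3.3,interpolation=3);b=cv2.resize(f['p'][130:265,300:470],None,fx=2.35*1.4,fy=3.3,interpolation=3)
s=np.hstack([a,b]);s=cv2.resize(s,None,fx=.82,fy=.82);cv2.imwrite('pics/c0.png',s[:,:,::-1]);print(s.shape)
E
```

```text
spA [0.626 0.26  0.05 ] [array([0.6284, 0.2628, 0.0304]), np.float64(0.0527), np.int64(275)]
spB [0.492 0.222 0.05 ] [array([0.4918, 0.225 , 0.0297]), np.float64(0.0527), np.int64(255)]
jar [0.371 0.235 0.062] [array([0.3697, 0.2374, 0.0233]), np.float64(0.0651), np.int64(207)]
e0 [ 0.635 -0.007  0.092] [array([ 0.6359, -0.0048,  0.0303]), np.float64(0.0922), np.int64(318)]
e1 [ 0.503 -0.113  0.092] [array([ 0.5045, -0.1113,  0.0302]), np.float64(0.0924), np.int64(321)]
bottle [0.251 0.305 0.12 ] [array([0.244 , 0.312 , 0.0146]), np.float64(0.1197), np.int64(87)]
dish [ 0.273 -0.264  0.015] [array([ 0.2735, -0.2636,  0.0446]), np.float64(0.0154), np.int64(687)]
turq [ 0.32  -0.122  0.05 ] [array([ 0.3188, -0.1195,  0.0304]), np.float64(0.0502), np.int64(276)]
s2 [ 0.621 -0.119  0.1  ] [ 0.614 -0.116  0.139] [0.631 0.039 1.311] 51
s3 [0.52  0.006 0.1  ] [0.509 0.011 0.177] [0.523 0.039 1.311] 44
knob [ 0.565 -0.055  0.13 ] [ 0.565 -0.054  0.13 ] [0.59  0.039 1.311] 201
tray [ 0.667 -0.285  0.018] [ 0.666 -0.284  0.021]
tray [ 0.662 -0.395  0.018] [ 0.662 -0.394  0.021]
tray [ 0.51  -0.385  0.018] [ 0.511 -0.39   0.001]
tray [ 0.512 -0.275  0.018] [ 0.513 -0.279  0.002]
tr [ 0.47  -0.277  0.   ] [ 0.47  -0.27   0.026]
tr [ 0.477 -0.363  0.   ] [ 0.478 -0.363 -0.002]
tr [ 0.366 -0.368  0.02 ] [ 0.365 -0.375 -0.001]
tr [ 0.354 -0.287  0.02 ] [ 0.354 -0.288  0.013]
carousel [ 0.569 -0.059  0.042] [ 0.562 -0.054  0.107]
(366, 783, 3)
```

View pics/c0.png

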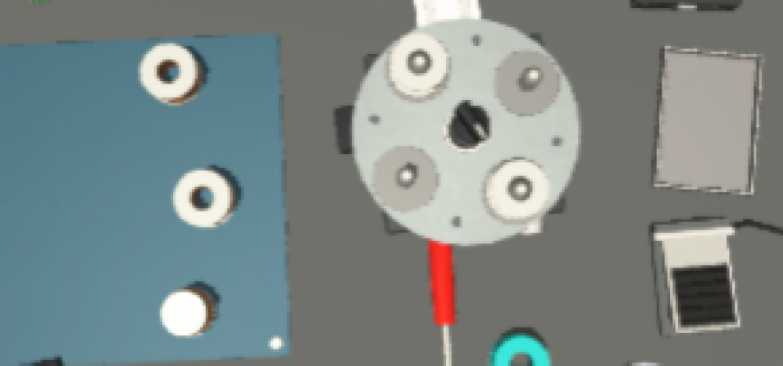

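The crop confirms it. Copper spools A (0.628,0.263) and B (0.492,0.225) have a copper rim and a bore; the white-capped jar has none. The empties are bare grey at opposite spindles, 169 mm apart (expected 170), so the carousel centre is about (0.570,-0.058). Moving above it for a wrist view.

Request:
servo_tool(rows=[{"offset":[-0.3,-0.25,0],"yaw":0,"claw":0},{"offset":[-0.6,-0.5,0],"yaw":0,"claw":0},{"offset":[-0.948,-0.8,0],"yaw":0,"claw":0}])

```text
time: 0.48
ee_pos: [0.1967, 0.4365, 0.2527]
tcp_rot: [-180.0, -0.0, 167.3]
wrist_force: [1.2, 1.0, 0.6]
opening: 0.0856
grasp_force: 0.0
```

Request:
servo_tool(rows=[{"offset":[-0.3,-0.25,0],"yaw":0,"claw":0},{"offset":[-0.6,-0.5,0],"yaw":0,"claw":0},{"offset":[-0.948,-0.8,0],"yaw":0,"claw":0}])

```text
time: 0.85
ee_pos: [0.2715, 0.3374, 0.253]
tcp_rot: [-180.0, -0.0, 167.3]
wrist_force: [1.4, 0.3, 0.6]
opening: 0.0856
grasp_force: 0.0
```

Request:
servo_tool(rows=[{"offset":[-0.3,-0.25,0],"yaw":0,"claw":0},{"offset":[-0.6,-0.5,0],"yaw":0,"claw":0},{"offset":[-0.948,-0.8,0],"yaw":0,"claw":0}])

```text
time: 1.23
ee_pos: [0.3463, 0.2384, 0.253]
tcp_rot: [-180.0, -0.0, 167.3]
wrist_force: [0.1, 0.6, 0.0]
opening: 0.0854
grasp_force: 0.0
```

Request:
servo_tool(rows=[{"offset":[-0.3,-0.25,0],"yaw":0,"claw":0},{"offset":[-0.6,-0.5,0],"yaw":0,"claw":0},{"offset":[-0.948,-0.8,0],"yaw":0,"claw":0}])

```text
time: 1.6
ee_pos: [0.4212, 0.1395, 0.2531]
tcp_rot: [-180.0, -0.0, 167.3]
wrist_force: [0.2, 0.1, -0.1]
opening: 0.0854
grasp_force: 0.0
```

Request:
servo_tool(rows=[{"offset":[-0.3,-0.25,0],"yaw":0,"claw":0},{"offset":[-0.6,-0.5,0],"yaw":0,"claw":0},{"offset":[-0.948,-0.8,0],"yaw":0,"claw":0}])

```text
time: 1.98
ee_pos: [0.4959, 0.0405, 0.2531]
tcp_rot: [180.0, -0.0, 167.3]
wrist_force: [0.4, 1.6, -0.7]
opening: 0.0856
grasp_force: 0.0
```

Request:
servo_tool(rows=[{"offset":[-0.3,-0.25,0],"yaw":-0.05,"claw":0},{"offset":[-0.6,-0.5,0],"yaw":-0.1,"claw":0},{"offset":[-0.948,-0.8,0],"yaw":-0.15,"claw":0},{"offset":[-0.948,-0.8,0],"yaw":-0.2,"claw":0},{"offset":[-0.948,-0.8,0],"yaw":-0.25,"claw":0},{"offset":[-0.948,-0.8,0],"yaw":-0.288,"claw":0},{"offset":[-0.948,-0.8,0],"yaw":-0.288,"claw":0},{"offset":[-0.948,-0.8,0],"yaw":-0.288,"claw":0}])

```text
time: 2.98
ee_pos: [0.5701, -0.0574, 0.2531]
tcp_rot: [180.0, -0.0, -141.1]
wrist_force: [-0.5, -0.3, 0.4]
opening: 0.085
grasp_force: 0.0
```

```bash
python3 - <<'E'
from h import *
o=get_obs();print(o['time'],o['ee_pos'],o['tcp_rot'])
p,d,i=shot('wrist','w0');np.savez('pics/w0.npz',p=p,d=d,M=i['M']);P=cloud(d,i)
c=np.array([.57,-.058]);r=np.hypot(P[...,0]-c[0],P[...,1]-c[1])
m=(r<.12)&(P[...,2]>.03)&(P[...,2]<.05);print('plate z',np.median(P[m][:,2]),m.sum())
for n,x,y in [('e0',.636,-.005),('e1',.5045,-.111)]: print(n,circ(P,(x,y),.086,.099,.036))
for n,x,y in [('s2',.623,-.124),('s3',.517,.008)]: 
  m=(np.hypot(P[...,0]-x,P[...,1]-y)<.025)&(P[...,2]>.092)&(P[...,2]<.11);q=P[m];print(n,q.mean(0),q.max(0),len(q))
m=(r<.035)&(P[...,2]>.12)&(P[...,2]<.14);q=P[m];w,v=np.linalg.eigh(np.cov(q[:,:2].T));print('knob',q.mean(0),q[:,2].max(),np.degrees(np.arctan2(v[1,1],v[0,1])),len(q))
(x,y),s,a=cv2.minAreaRect(np.float32(q[:,:2])*1000);print(x,y,s,a)
E
```

```text
2.975 [ 0.57012398 -0.0573637   0.25308822] [ 1.79983164e+02 -1.60115411e-02 -1.41071895e+02]
plate z 0.03984642777798897 35959
e0 (array([ 0.63492035, -0.00522302,  0.03046876]), np.float64(0.08972682851805011), 2964)
e1 (array([ 0.50377856, -0.11183672,  0.03008433]), np.float64(0.08975576981321781), 4383)
s2 [ 0.62101176 -0.12477782  0.09553534] [ 0.62867331 -0.11798586  0.09911076] 232
s3 [0.5158886  0.00530914 0.09557021] [0.52352401 0.01337341 0.09946058] 230
knob [ 0.56757935 -0.05993631  0.12912091] 0.1318241653915369 -143.03440562392512 1099
568.4574584960938 -59.23408889770508 (43.16765594482422, 13.973559379577637) 37.71717834472656
```

View pics/w0.png

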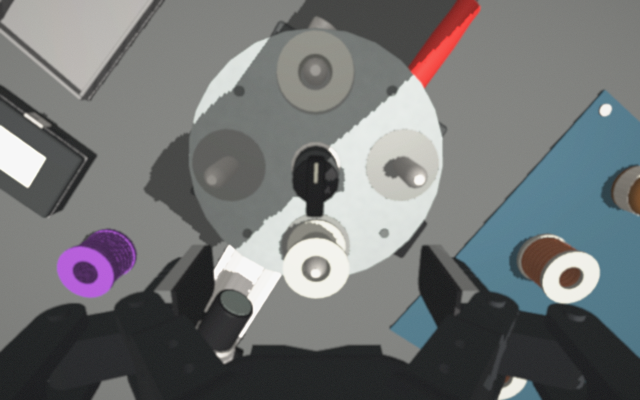

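The wrist view shows e1 at (315,68), e0 at (316,265), bare spindles at (215,175) and (418,178), and the knob at (316,180). The geometry fits: centre (0.5687,-0.0592), spindles on the 39.1° and −51° axes. Next I grip e0.

Request:
servo_tool(rows=[{"offset":[-0.4,0,0],"yaw":0,"claw":0},{"offset":[-0.828,0,0],"yaw":0,"claw":0},{"offset":[-0.828,0,0.4],"yaw":0,"claw":0},{"offset":[-0.828,0,0.8],"yaw":0,"claw":0},{"offset":[-0.828,0,0.8],"yaw":0,"claw":0}])

```text
time: 3.65
ee_pos: [0.6329, -0.0051, 0.17]
tcp_rot: [179.8, -0.3, -141.0]
wrist_force: [-0.1, 0.4, -0.4]
opening: 0.0853
grasp_force: 0.0
```

Request:
servo_tool(rows=[{"offset":[0,0,0.3],"yaw":0,"claw":0},{"offset":[0,0,0.6],"yaw":0,"claw":0},{"offset":[0,0,0.83],"yaw":0,"claw":0},{"offset":[0,0,0.83],"yaw":0,"claw":0}])

```text
time: 4.15
ee_pos: [0.6343, -0.0053, 0.0907]
tcp_rot: [180.0, -0.0, -141.0]
wrist_force: [0.3, -0.6, 0.3]
opening: 0.0856
grasp_force: 0.0
```

Request:
servo_tool(rows=[{"offset":[0,0,0],"yaw":0,"claw":0.25},{"offset":[0,0,0],"yaw":0,"claw":0.4},{"offset":[0,0,0],"yaw":0,"claw":0.5},{"offset":[0,0,0],"yaw":0,"claw":0.5},{"offset":[0,0,0],"yaw":0,"claw":0.5},{"offset":[0,0,0],"yaw":0,"claw":0.5}], squeeze=25)

```text
time: 4.9
ee_pos: [0.6355, -0.0052, 0.0931]
tcp_rot: [-179.9, 0.2, -140.9]
wrist_force: [-0.7, -0.4, 6.0]
opening: 0.06
grasp_force: 26.6
```

Request:
servo_tool(rows=[{"offset":[0,0,-0.2],"yaw":0,"claw":0.5},{"offset":[0,0,-0.5],"yaw":0,"claw":0.5},{"offset":[0,0,-0.8],"yaw":0,"claw":0.5},{"offset":[0,0,-1],"yaw":0,"claw":0.5},{"offset":[0,0,-1],"yaw":0,"claw":0.5}])

```text
time: 5.52
ee_pos: [0.6355, -0.0053, 0.1933]
tcp_rot: [-179.8, 0.2, -140.9]
wrist_force: [0.5, -0.0, -0.7]
opening: 0.0599
grasp_force: 27.3
```

```bash
python3 - <<'E'
from h import *
f=np.load('pics/top0.npz');i=camera_info('top');i['M']=i['cam_to_world'];P=cloud(f['d'],i);p=f['p'].astype(int)
g=p.mean(2)
print('tray px',p[175,442],'bench',p[160,480])
sub=np.zeros((400,640),np.uint8);sub[140:208,415:470]=1
m=((g>105)&(sub>0)).astype(np.uint8)
n,l,s,c=cv2.connectedComponentsWithStats(m);k=1+np.argmax(s[1:,4]);print(s[k])
uv=np.argwhere(l==k)[:,::-1]
for z in(.004,):
  (x,y),wh,a=cv2.minAreaRect(np.float32(plane(i,uv,z)[:,:2]*1000));print('tray',x,y,wh,a)
q=plane(i,uv,.004)[:,:2];print(q.mean(0))
# wall top from depth
m=(sub>0)&(P[...,2]>.012)&(P[...,2]<.03);print('wall',m.sum(),cv2.minAreaRect(np.float32(P[m][:,:2]*1000)))
# treadle: depth map
sub[:]=0;sub[208:258,418:460]=1
m=(sub>0)&(P[...,2]>.012)&(P[...,2]<.06);print('treadle',m.sum(),cv2.minAreaRect(np.float32(P[m][:,:2]*1000)),P[m][:,2].max())
m=(sub>0)&(g<45);q=P[m];print('black',m.sum(),cv2.minAreaRect(np.float32(q[:,:2]*1000)),q[:,2].min(),q[:,2].max())
for v in range(212,254,4): print(v,P[v,438].round(3),g[v,438].round())
E
```

```text
tray px [175 169 163] bench [110 111 105]
[ 415  140   55   68 3562]
tray 592.3028564453125 -338.248046875 (167.607177734375, 208.6259002685547) 89.88946533203125
[ 0.59209188 -0.33833021]
wall 299 ((588.1927490234375, -332.942626953125), (114.65933227539062, 159.1000213623047), 85.55465698242188)
treadle 1137 ((414.0444030761719, -322.07305908203125), (123.84323120117188, 101.26638793945312), 4.973789215087891) 0.05683000261804039
black 201 ((421.9158630371094, -326.0677185058594), (67.37374877929688, 126.13816833496094), 75.17545318603516) 0.010069054237935138 0.05564711780360243
212 [ 0.473 -0.318  0.029] 117.0
216 [ 0.461 -0.317  0.03 ] 234.0
220 [ 0.449 -0.316  0.034] 212.0
224 [ 0.437 -0.317  0.032] 212.0
228 [ 0.426 -0.314  0.04 ] 128.0
232 [ 0.414 -0.314  0.039] 48.0
236 [ 0.402 -0.313  0.044] 47.0
240 [ 0.391 -0.313  0.045] 45.0
244 [ 0.379 -0.312  0.049] 38.0
248 [ 0.368 -0.311  0.051] 40.0
252 [ 0.356 -0.312  0.049] 144.0
```

Request:
servo_tool(rows=[{"offset":[0.24,-0.28,0],"yaw":0,"claw":0.5},{"offset":[0.48,-0.56,0],"yaw":0,"claw":0.5},{"offset":[0.723,-0.83,0],"yaw":0,"claw":0.5}])

```text
time: 5.9
ee_pos: [0.6304, -0.1162, 0.1895]
tcp_rot: [180.0, -0.0, -140.9]
wrist_force: [0.8, -0.3, -1.9]
opening: 0.0597
grasp_force: 27.3
```

Request:
servo_tool(rows=[{"offset":[0.24,-0.28,0],"yaw":0,"claw":0.5},{"offset":[0.48,-0.56,0],"yaw":0,"claw":0.5},{"offset":[0.723,-0.83,0],"yaw":0,"claw":0.5}])

```text
time: 6.28
ee_pos: [0.6266, -0.2264, 0.1895]
tcp_rot: [180.0, -0.0, -140.9]
wrist_force: [0.6, -0.0, -1.1]
opening: 0.06
grasp_force: 27.3
```

Request:
servo_tool(rows=[{"offset":[0.24,-0.28,0],"yaw":0.05,"claw":0.5},{"offset":[0.48,-0.56,0],"yaw":0.1,"claw":0.5},{"offset":[0.73,-0.83,0],"yaw":0.15,"claw":0.5},{"offset":[0.73,-0.83,0],"yaw":0.2,"claw":0.5},{"offset":[0.73,-0.83,0],"yaw":0.242,"claw":0.5},{"offset":[0.73,-0.83,0],"yaw":0.242,"claw":0.5},{"offset":[0.73,-0.83,0],"yaw":0.242,"claw":0.5}])

```text
time: 7.15
ee_pos: [0.6224, -0.3355, 0.1899]
tcp_rot: [180.0, -0.0, 175.7]
wrist_force: [0.8, -0.0, -1.0]
opening: 0.0595
grasp_force: 27.4
```

```bash
python3 - <<'E'
from h import *
o=get_obs();print(o['time'],o['ee_pos'],o['tcp_rot'])
p,d,i=shot('wrist','w1');P=cloud(d,i)
q=P[(P[...,0]>.35)&(P[...,0]<.68)&(P[...,1]<-.26)&(P[...,1]>-.42)]
for x in (.52,.6,): print(P[(abs(P[...,0]-x)<.003)&(P[...,2]>.011)&(P[...,2]<.022)&(P[...,1]<-.26)&(P[...,1]>-.42)][:,1].round(3)[::6])
for y in(-.3,-.37): print(P[(abs(P[...,1]-y)<.003)&(P[...,2]>.011)&(P[...,2]<.022)&(P[...,0]>.49)&(P[...,0]<.7)][:,0].round(3)[::6])
E
```

```text
7.15 [ 0.62243287 -0.33552828  0.18988286] [ 1.79988286e+02 -2.90855636e-02  1.75686768e+02]
[-0.275 -0.274 -0.274 -0.274 -0.273 -0.273 -0.274 -0.274 -0.381 -0.381
 -0.381 -0.383 -0.382 -0.382 -0.381]
[-0.281 -0.282 -0.281 -0.28  -0.279 -0.279 -0.39  -0.39  -0.39  -0.39
 -0.389 -0.389 -0.388]
[0.511 0.511 0.512 0.512 0.513 0.514 0.514 0.515 0.515]
[0.505 0.506 0.506 0.507 0.508 0.508 0.509 0.509]
```

View pics/w1.png

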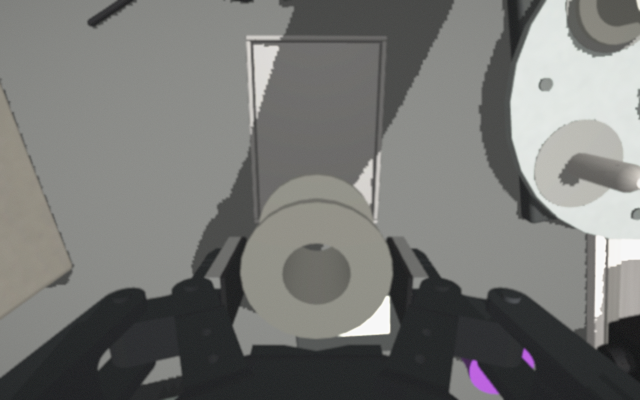

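Request:
servo_tool(rows=[{"offset":[0,0,0.3],"yaw":0,"claw":0.5},{"offset":[0,0,0.6],"yaw":0,"claw":0.5},{"offset":[0,0,0.9],"yaw":0,"claw":0.5},{"offset":[0,0,0.9],"yaw":0,"claw":0.5}])

```text
time: 7.7
ee_pos: [0.6213, -0.3349, 0.0976]
tcp_rot: [179.9, -0.2, 175.6]
wrist_force: [-0.6, -0.2, 0.5]
opening: 0.0599
grasp_force: 27.4
```

Request:
servo_tool(rows=[{"offset":[0,0,0.2],"yaw":0,"claw":0.5},{"offset":[0,0,0.4],"yaw":0,"claw":0.5},{"offset":[0,0,0.45],"yaw":0,"claw":0.5},{"offset":[0,0,0.46],"yaw":0,"claw":0.5},{"offset":[0,0,0.46],"yaw":0,"claw":0.5}])

```text
time: 8.32
ee_pos: [0.6225, -0.3355, 0.055]
tcp_rot: [180.0, 0.0, 175.5]
wrist_force: [-2.5, 2.3, 5.4]
opening: 0.0599
grasp_force: 27.5
```

Request:
servo_tool(rows=[{"offset":[0,0,0],"yaw":0,"claw":0.2},{"offset":[0,0,0],"yaw":0,"claw":0.15},{"offset":[0,0,0],"yaw":0,"claw":0.1},{"offset":[0,0,-0.3],"yaw":0,"claw":0.1},{"offset":[0,0,-0.6],"yaw":0,"claw":0},{"offset":[0,0,-1],"yaw":0,"claw":0},{"offset":[0,0,-1],"yaw":0,"claw":0}])

```text
time: 9.2
ee_pos: [0.6238, -0.3364, 0.1584]
tcp_rot: [-179.9, 0.3, 175.5]
wrist_force: [0.2, -0.0, -0.8]
opening: 0.0854
grasp_force: 0.0
```

```bash
python3 - <<'E'
from h import *
o=get_obs();print(o['time'],o['ee_pos'],o['tcp_rot'])
p,d,i=shot('wrist','w2');P=cloud(d,i)
print('e0',circ(P,(.6225,-.3355),.045,.062,.045))
E
```

```text
9.2 [ 0.62375079 -0.33636728  0.15838704] [-179.85977324    0.31683017  175.51529192]
e0 (array([ 0.62213824, -0.33546707,  0.0301357 ]), np.float64(0.05160880899264997), 4827)
```

Request:
servo_tool(rows=[{"offset":[0.15,0.25,-0.13],"yaw":0,"claw":0},{"offset":[0.3,0.5,-0.26],"yaw":0,"claw":0},{"offset":[0.455,0.713,-0.4],"yaw":0,"claw":0}])

```text
time: 9.62
ee_pos: [0.5819, -0.26, 0.1929]
tcp_rot: [180.0, -0.1, 175.5]
wrist_force: [0.5, 0.3, -0.9]
opening: 0.0856
grasp_force: 0.0
```

Request:
servo_tool(rows=[{"offset":[0.15,0.25,0],"yaw":0,"claw":0},{"offset":[0.3,0.5,0],"yaw":0,"claw":0},{"offset":[0.455,0.713,0],"yaw":0,"claw":0}])

```text
time: 10.0
ee_pos: [0.5421, -0.1854, 0.1928]
tcp_rot: [180.0, -0.1, 175.5]
wrist_force: [-1.1, 0.2, 0.5]
opening: 0.0852
grasp_force: 0.0
```

Request:
servo_tool(rows=[{"offset":[0.15,0.25,0],"yaw":-0.05,"claw":0},{"offset":[0.3,0.5,0],"yaw":-0.1,"claw":0},{"offset":[0.455,0.713,0],"yaw":-0.15,"claw":0},{"offset":[0.455,0.713,0],"yaw":-0.2,"claw":0},{"offset":[0.455,0.713,0],"yaw":-0.242,"claw":0},{"offset":[0.455,0.713,0],"yaw":-0.242,"claw":0},{"offset":[0.455,0.713,0],"yaw":-0.242,"claw":0}])

```text
time: 10.88
ee_pos: [0.503, -0.1118, 0.1936]
tcp_rot: [180.0, -0.0, -141.1]
wrist_force: [-0.7, -0.0, -0.3]
opening: 0.0854
grasp_force: 0.0
```

```bash
python3 - <<'E'
from h import *
o=get_obs();print(o['time'],o['ee_pos'],o['tcp_rot'])
p,d,i=shot('wrist','w3');P=cloud(d,i)
print('e1',circ(P,(.5037,-.1118),.084,.099,.045))
E
```

```text
10.875 [ 0.50295338 -0.11177503  0.19362793] [ 1.79955208e+02 -3.53011270e-02 -1.41095847e+02]
e1 (array([ 0.50354559, -0.11198621,  0.03005862]), np.float64(0.0897001398842251), 5533)
```

Request:
servo_tool(rows=[{"offset":[0,0,0.3],"yaw":0,"claw":0},{"offset":[0,0,0.6],"yaw":0,"claw":0},{"offset":[0,0,0.9],"yaw":0,"claw":0},{"offset":[0,0,1],"yaw":0,"claw":0},{"offset":[0,0,1],"yaw":0,"claw":0}])

```text
time: 11.55
ee_pos: [0.503, -0.1118, 0.0942]
tcp_rot: [180.0, -0.0, -141.0]
wrist_force: [0.4, 0.2, 1.1]
opening: 0.0853
grasp_force: 0.0
```

Request:
servo_tool(rows=[{"offset":[0,0,0.03],"yaw":0,"claw":0.25},{"offset":[0,0,0.03],"yaw":0,"claw":0.4},{"offset":[0,0,0.03],"yaw":0,"claw":0.5},{"offset":[0,0,0.03],"yaw":0,"claw":0.5},{"offset":[0,0,0.03],"yaw":0,"claw":0.5},{"offset":[0,0,0.03],"yaw":0,"claw":0.5}], squeeze=25)

```text
time: 12.3
ee_pos: [0.5037, -0.1119, 0.0922]
tcp_rot: [-179.9, 0.1, -140.9]
wrist_force: [0.2, 0.5, 5.8]
opening: 0.0571
grasp_force: 27.9
```

Request:
servo_tool(rows=[{"offset":[0,0,-0.2],"yaw":0,"claw":0.5},{"offset":[0,0,-0.5],"yaw":0,"claw":0.5},{"offset":[0,0,-0.8],"yaw":0,"claw":0.5},{"offset":[0,0,-1],"yaw":0,"claw":0.5},{"offset":[0,0,-1],"yaw":0,"claw":0.5}])

```text
time: 12.92
ee_pos: [0.5038, -0.1119, 0.1925]
tcp_rot: [-179.9, 0.1, -140.9]
wrist_force: [1.1, -0.2, -1.0]
opening: 0.057
grasp_force: 27.3
```

```bash
python3 - <<'E'
from h import *
o=get_obs();print(o['time'],o['ee_pos'],o['tcp_rot'],o['opening'])
p,d,i=shot('wrist','w4')
E
```

```text
12.925 [ 0.5037665  -0.11190447  0.19252571] [-1.79893904e+02  8.33313800e-02 -1.40927909e+02] 0.05704448545828076
```

View pics/w4.png

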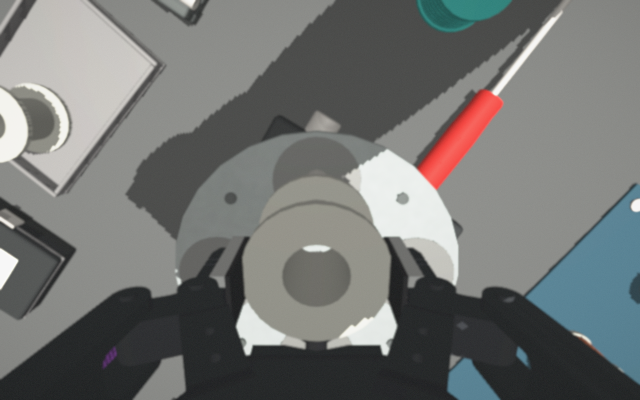

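The grip is sound, with the flange centred between the pads at (316,275). Next, the tray.

Request:
servo_tool(rows=[{"offset":[0.17,-0.33,0],"yaw":0,"claw":0.5},{"offset":[0.34,-0.66,0],"yaw":0,"claw":0.5},{"offset":[0.5,-0.997,0],"yaw":0,"claw":0.5}])

```text
time: 13.35
ee_pos: [0.5269, -0.2216, 0.1897]
tcp_rot: [179.9, -0.1, -140.9]
wrist_force: [0.5, 0.2, -0.4]
opening: 0.0571
grasp_force: 27.3
```

Request:
servo_tool(rows=[{"offset":[0.17,-0.33,0],"yaw":0.05,"claw":0.5},{"offset":[0.34,-0.66,0],"yaw":0.1,"claw":0.5},{"offset":[0.5,-0.997,0],"yaw":0.15,"claw":0.5},{"offset":[0.5,-0.997,0],"yaw":0.2,"claw":0.5},{"offset":[0.5,-0.997,0],"yaw":0.242,"claw":0.5},{"offset":[0.5,-0.997,0],"yaw":0.242,"claw":0.5},{"offset":[0.5,-0.997,0],"yaw":0.242,"claw":0.5}])

```text
time: 14.22
ee_pos: [0.551, -0.3294, 0.1905]
tcp_rot: [180.0, -0.1, 175.7]
wrist_force: [0.0, -0.3, 0.0]
opening: 0.0574
grasp_force: 27.4
```

Request:
servo_tool(rows=[{"offset":[0,0,0.3],"yaw":0,"claw":0.5},{"offset":[0,0,0.6],"yaw":0,"claw":0.5},{"offset":[0,0,0.9],"yaw":0,"claw":0.5},{"offset":[0,0,0.9],"yaw":0,"claw":0.5}])

```text
time: 14.72
ee_pos: [0.5499, -0.3287, 0.0987]
tcp_rot: [179.9, -0.2, 175.6]
wrist_force: [-0.3, -0.7, 0.2]
opening: 0.0571
grasp_force: 27.3
```

Request:
servo_tool(rows=[{"offset":[0,0,0.2],"yaw":0,"claw":0.5},{"offset":[0,0,0.4],"yaw":0,"claw":0.5},{"offset":[0,0,0.45],"yaw":0,"claw":0.5},{"offset":[0,0,0.46],"yaw":0,"claw":0.5},{"offset":[0,0,0.46],"yaw":0,"claw":0.5}])

```text
time: 15.35
ee_pos: [0.5515, -0.3298, 0.0558]
tcp_rot: [-180.0, 0.0, 175.5]
wrist_force: [0.1, 1.2, 0.3]
opening: 0.0571
grasp_force: 27.4
```

Not yet in contact, so I lower slightly, release and rise.

Request:
servo_tool(rows=[{"offset":[0,0,0.015],"yaw":0,"claw":0.5},{"offset":[0,0,0.03],"yaw":0,"claw":0.5},{"offset":[0,0,0.03],"yaw":0,"claw":0.5}])

```text
time: 15.72
ee_pos: [0.5516, -0.3298, 0.0543]
tcp_rot: [-180.0, 0.1, 175.5]
wrist_force: [-3.2, 2.3, 10.8]
opening: 0.0571
grasp_force: 28.5
```

Request:
servo_tool(rows=[{"offset":[0,0,0],"yaw":0,"claw":0.2},{"offset":[0,0,0],"yaw":0,"claw":0.15},{"offset":[0,0,0],"yaw":0,"claw":0.1},{"offset":[0,0,-0.3],"yaw":0,"claw":0.1},{"offset":[0,0,-0.6],"yaw":0,"claw":0},{"offset":[0,0,-1],"yaw":0,"claw":0},{"offset":[0,0,-1],"yaw":0,"claw":0}])

```text
time: 16.6
ee_pos: [0.5525, -0.3303, 0.1559]
tcp_rot: [-179.9, 0.3, 175.5]
wrist_force: [0.7, -0.6, -0.2]
opening: 0.085
grasp_force: 0.0
```

```bash
python3 - <<'E'
from h import *
o=get_obs();print(o['time'],o['ee_pos'],o['tcp_rot'])
p,d,i=shot('wrist','w5');P=cloud(d,i)
print('e1',circ(P,(.551,-.33),.045,.062,.034))
p,d,i=shot('top','top1');P=cloud(d,i)
for n,x,y in [('A',.6284,.2628),('B',.4918,.225)]: print(n,circ(P,(x,y),.045,.06,.05))
E
```

```text
16.6 [ 0.55245201 -0.33034057  0.1559273 ] [-179.85825455    0.28646834  175.51259762]
e1 (array([ 0.55189032, -0.32997415,  0.03030009]), np.float64(0.051619557889244036), 4914)
A (array([0.62842297, 0.26309918, 0.0306597 ]), np.float64(0.05270842398565134), 278)
B (array([0.49191116, 0.22307777, 0.02952063]), np.float64(0.05316297184095653), 263)
```

Request:
servo_tool(rows=[{"offset":[0,0,-0.2],"yaw":0.05,"claw":0},{"offset":[0,0,-0.4],"yaw":0.1,"claw":0},{"offset":[0,0,-0.6],"yaw":0.15,"claw":0},{"offset":[0,0,-0.8],"yaw":0.2,"claw":0},{"offset":[0,0,-0.8],"yaw":0.258,"claw":0}])

```text
time: 17.32
ee_pos: [0.5514, -0.3297, 0.2323]
tcp_rot: [180.0, 0.0, 128.7]
wrist_force: [0.2, 0.0, -1.2]
opening: 0.0857
grasp_force: 0.0
```

Request:
servo_tool(rows=[{"offset":[0.27,0.28,0],"yaw":0,"claw":0},{"offset":[0.54,0.56,0],"yaw":0,"claw":0},{"offset":[0.823,0.864,0],"yaw":0,"claw":0}])

```text
time: 17.7
ee_pos: [0.566, -0.2102, 0.2304]
tcp_rot: [-179.9, -0.1, 129.0]
wrist_force: [0.3, -0.4, -0.5]
opening: 0.0855
grasp_force: 0.0
```

Request:
servo_tool(rows=[{"offset":[0.27,0.28,0],"yaw":0,"claw":0},{"offset":[0.54,0.56,0],"yaw":0,"claw":0},{"offset":[0.823,0.864,0],"yaw":0,"claw":0}])

```text
time: 18.08
ee_pos: [0.5812, -0.0917, 0.2305]
tcp_rot: [-179.9, -0.1, 129.1]
wrist_force: [0.8, 0.2, 0.5]
opening: 0.0852
grasp_force: 0.0
```

Request:
servo_tool(rows=[{"offset":[0.27,0.28,0],"yaw":0,"claw":0},{"offset":[0.54,0.56,0],"yaw":0,"claw":0},{"offset":[0.823,0.864,0],"yaw":0,"claw":0}])

```text
time: 18.45
ee_pos: [0.5965, 0.0266, 0.2305]
tcp_rot: [-179.9, -0.1, 129.1]
wrist_force: [0.4, -0.7, 0.3]
opening: 0.0854
grasp_force: 0.0
```

Request:
servo_tool(rows=[{"offset":[0.27,0.28,0],"yaw":0,"claw":0},{"offset":[0.54,0.56,0],"yaw":0,"claw":0},{"offset":[0.823,0.864,0],"yaw":0,"claw":0}])

```text
time: 18.82
ee_pos: [0.6117, 0.1449, 0.2305]
tcp_rot: [-179.9, -0.1, 129.1]
wrist_force: [-0.2, 0.4, 0.5]
opening: 0.0853
grasp_force: 0.0
```

Request:
servo_tool(rows=[{"offset":[0.27,0.28,0],"yaw":0,"claw":0},{"offset":[0.54,0.56,0.3],"yaw":0,"claw":0},{"offset":[0.823,0.864,0.6],"yaw":0,"claw":0},{"offset":[0.823,0.864,0.6],"yaw":0,"claw":0},{"offset":[0.823,0.864,0.6],"yaw":0,"claw":0}])

```text
time: 19.45
ee_pos: [0.6269, 0.2618, 0.1714]
tcp_rot: [-179.9, -0.0, 129.1]
wrist_force: [-0.2, -0.3, 0.5]
opening: 0.0855
grasp_force: 0.0
```

```bash
python3 - <<'E'
from h import *
o=get_obs();print(o['time'],o['ee_pos'],o['tcp_rot'])
p,d,i=shot('wrist','w6');P=cloud(d,i)
for n,x,y in [('A',.6275,.2628),('B',.4918,.225)]: print(n,circ(P,(x,y),.042,.06,.045))
E
```

```text
19.45 [0.62685957 0.26182346 0.17135591] [-1.79896412e+02 -1.76019938e-02  1.29087661e+02]
A (array([0.6276524 , 0.26442599, 0.03027088]), np.float64(0.05056307178061964), 4347)
B (array([0.49165427, 0.22467424, 0.03047237]), np.float64(0.05046872888469038), 5310)
```

Request:
servo_tool(rows=[{"offset":[0.015,0.023,0.3],"yaw":0,"claw":0},{"offset":[0.015,0.023,0.6],"yaw":0,"claw":0},{"offset":[0.015,0.023,0.9],"yaw":0,"claw":0},{"offset":[0.015,0.023,0.9],"yaw":0,"claw":0}])

```text
time: 20.0
ee_pos: [0.6273, 0.2632, 0.0809]
tcp_rot: [-179.8, -0.0, 129.0]
wrist_force: [0.3, 0.4, 0.5]
opening: 0.0853
grasp_force: 0.0
```

Request:
servo_tool(rows=[{"offset":[0,0,0.2],"yaw":0,"claw":0},{"offset":[0,0,0.31],"yaw":0,"claw":0},{"offset":[0,0,0.31],"yaw":0,"claw":0},{"offset":[0,0,0.31],"yaw":0,"claw":0.25},{"offset":[0,0,0.31],"yaw":0,"claw":0.4},{"offset":[0,0,0.31],"yaw":0,"claw":0.5},{"offset":[0,0,0.31],"yaw":0,"claw":0.5},{"offset":[0,0,0.31],"yaw":0,"claw":0.5},{"offset":[0,0,0.31],"yaw":0,"claw":0.5}], squeeze=50)

```text
time: 21.12
ee_pos: [0.6284, 0.2649, 0.0525]
tcp_rot: [179.9, 0.0, 129.1]
wrist_force: [-1.4, -0.8, 6.2]
opening: 0.0569
grasp_force: 58.7
```

Request:
servo_tool(rows=[{"offset":[0,0,-0.2],"yaw":0,"claw":0.5},{"offset":[0,0,-0.4],"yaw":0,"claw":0.5},{"offset":[0,0,-0.7],"yaw":0,"claw":0.5},{"offset":[0,0,-1],"yaw":0,"claw":0.5}])

```text
time: 21.62
ee_pos: [0.6281, 0.2648, 0.1534]
tcp_rot: [180.0, 0.0, 129.1]
wrist_force: [0.6, -0.4, -4.6]
opening: 0.057
grasp_force: 58.8
```

Request:
servo_tool(rows=[{"offset":[0,0,-0.2],"yaw":0,"claw":0.5},{"offset":[0,0,-0.5],"yaw":0,"claw":0.5},{"offset":[0,0,-0.7],"yaw":0,"claw":0.5},{"offset":[0,0,-0.7],"yaw":0,"claw":0.5},{"offset":[0,0,-0.7],"yaw":0,"claw":0.5}])

```text
time: 22.25
ee_pos: [0.6279, 0.2647, 0.2207]
tcp_rot: [-180.0, -0.0, 129.1]
wrist_force: [-0.3, -0.3, -5.4]
opening: 0.057
grasp_force: 59.0
```

```bash
python3 - <<'E'
from h import *
o=get_obs();print(o['time'],o['ee_pos'],o['tcp_rot'])
p,d,i=shot('wrist','w7');P=cloud(d,i)
t=o['ee_pos'];Q=(P-t)@T(o)[:3,:3]
m=(np.hypot(Q[...,0],Q[...,1])<.045)&(abs(Q[...,2])<.02);zz=Q[m][:,2];print(np.percentile(zz,[5,25,50,75,95]))
z=np.median(zz);m&=abs(Q[...,2]-z)<.003;q=Q[m];
# plane tilt and circle in tool frame
A=np.c_[q[:,:2],np.ones(len(q))];print('tilt',np.degrees(np.linalg.lstsq(A,q[:,2],rcond=None)[0][:2]))
print(cv2.minEnclosingCircle(np.float32(q[:,:2]*1000)),len(q))
E
```

```text
22.25 [0.62793361 0.2646946  0.22065869] [-1.79959433e+02 -1.18548831e-02  1.29073106e+02]
[-0.01471469  0.001298    0.00192315  0.00256054  0.01340935]
tilt [0.13743707 0.03629876]
((6.527866363525391, -0.2965412139892578), 42.03469467163086) 14140
```

View pics/w7.png

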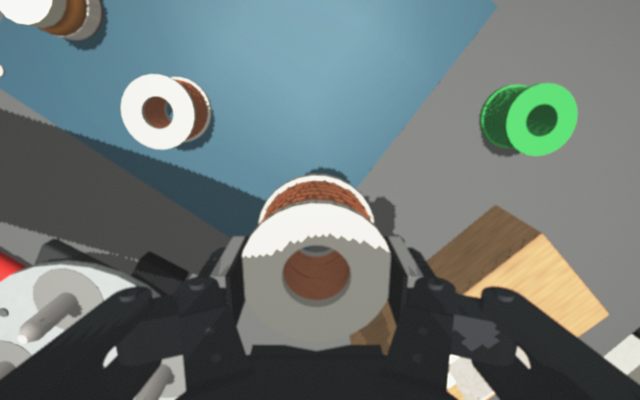

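Spool A is held level (tilt 0.1°), with its bore at about (316,272). On to spindle S3.

Request:
servo_tool(rows=[{"offset":[-0.14,-0.28,0],"yaw":0,"claw":0.5},{"offset":[-0.28,-0.56,0],"yaw":0,"claw":0.5},{"offset":[-0.43,-0.834,0],"yaw":0,"claw":0.5}])

```text
time: 22.68
ee_pos: [0.5895, 0.1779, 0.22]
tcp_rot: [-179.9, -0.0, 129.1]
wrist_force: [0.2, 0.4, -5.1]
opening: 0.0564
grasp_force: 59.4
```

Request:
servo_tool(rows=[{"offset":[-0.14,-0.28,0],"yaw":0,"claw":0.5},{"offset":[-0.28,-0.56,0],"yaw":0,"claw":0.5},{"offset":[-0.43,-0.834,0],"yaw":0,"claw":0.5}])

```text
time: 23.05
ee_pos: [0.5518, 0.0919, 0.2202]
tcp_rot: [-179.9, -0.0, 129.1]
wrist_force: [0.8, -0.6, -3.7]
opening: 0.0568
grasp_force: 59.4
```

Request:
servo_tool(rows=[{"offset":[-0.14,-0.28,0],"yaw":0,"claw":0.5},{"offset":[-0.28,-0.56,0],"yaw":0,"claw":0.5},{"offset":[-0.43,-0.834,0],"yaw":0,"claw":0.5},{"offset":[-0.43,-0.834,0],"yaw":0,"claw":0.5},{"offset":[-0.43,-0.834,0],"yaw":0,"claw":0.5},{"offset":[-0.43,-0.834,0],"yaw":0,"claw":0.5}])

```text
time: 23.8
ee_pos: [0.5152, 0.0075, 0.2209]
tcp_rot: [-180.0, -0.0, 129.1]
wrist_force: [-0.2, -0.0, -4.7]
opening: 0.0568
grasp_force: 59.5
```

```bash
python3 - <<'E'
from h import *
o=get_obs();print(o['time'],o['ee_pos'],o['tcp_rot'])
p,d,i=shot('wrist','w8')
j=dict(i);j['M']=i['hand_eye']
print('bore in tool',plane(j,[[316,272]],.001)*1000, 'flange mid',plane(j,[[317,272]],.001)*1000)
Q=cloud(d,j)
m=(abs(Q[...,2]-.0018)<.002)&(np.hypot(Q[...,0],Q[...,1])<.04)
q=Q[m];r=np.hypot(q[:,0],q[:,1]);ring=q[(r<.02)]
# bore: fit hole edge - pixels not on the plane inside radius 20mm
h=(~m);v,u=np.mgrid[:400,:640];U=plane(j,np.c_[u.ravel(),v.ravel()],.0018).reshape(400,640,3)
k=h&(np.hypot(U[...,0],U[...,1])<.021);x=U[k];print('hole',x.mean(0)*1000,cv2.minEnclosingCircle(np.float32(x[:,:2]*1000)))
P=cloud(d,i)
for n,x,y in [('s2',.622,-.125),('e0s',.6347,-.0056),('e1s',.5027,-.1128),('s3',.5152,.0068)]:
  s=(np.hypot(P[...,0]-x,P[...,1]-y)<.02)&(P[...,2]>.09)&(P[...,2]<.105);t=P[s];print(n,t.mean(0) if len(t) else 0,len(t))
E
```

```text
23.8 [0.51522196 0.00751694 0.22088787] [-1.79979374e+02 -2.69139726e-02  1.29119128e+02]
bore in tool [[ 2.38489863 -0.49726604  1.        ]] flange mid [[ 2.38460537 -0.1122823   1.        ]]
hole [ 0.92041251 -0.29033572  1.8       ] ((0.13176226615905762, 0.05117776244878769), 20.81917953491211)
s2 0 0
e0s 0 0
e1s 0 0
s3 0 0
```

Request:
servo_tool(rows=[{"offset":[-0.015,0,0.2],"yaw":0,"claw":0.5},{"offset":[-0.015,0,0.4],"yaw":0,"claw":0.5},{"offset":[-0.015,0,0.6],"yaw":0,"claw":0.5},{"offset":[-0.015,0,0.75],"yaw":0,"claw":0.5},{"offset":[-0.015,0,0.85],"yaw":0,"claw":0.5},{"offset":[-0.015,0,0.85],"yaw":0,"claw":0.5}])

```text
time: 24.6
ee_pos: [0.5158, 0.0059, 0.1357]
tcp_rot: [-180.0, -0.0, 129.1]
wrist_force: [-0.8, 0.5, -5.7]
opening: 0.0567
grasp_force: 59.4
```

Request:
servo_tool(rows=[{"offset":[0,0,0.1],"yaw":0,"claw":0.5},{"offset":[0,0,0.2],"yaw":0,"claw":0.5},{"offset":[0,0,0.3],"yaw":0,"claw":0.5},{"offset":[0,0,0.36],"yaw":0,"claw":0.5},{"offset":[0,0,0.36],"yaw":0,"claw":0.5}])

```text
time: 25.22
ee_pos: [0.5158, 0.0057, 0.0997]
tcp_rot: [-180.0, -0.0, 129.1]
wrist_force: [0.1, -0.4, -4.6]
opening: 0.0569
grasp_force: 59.4
```

Request:
servo_tool(rows=[{"offset":[0,0,0.04],"yaw":0,"claw":0.5},{"offset":[0,0,0.075],"yaw":0,"claw":0.5},{"offset":[0,0,0.075],"yaw":0,"claw":0.5},{"offset":[0,0,0.075],"yaw":0,"claw":0.5}])

```text
time: 25.72
ee_pos: [0.5161, 0.0058, 0.0929]
tcp_rot: [180.0, 0.0, 129.1]
wrist_force: [-0.4, 0.2, -4.4]
opening: 0.0566
grasp_force: 59.5
```

Request:
servo_tool(rows=[{"offset":[0,0,0],"yaw":0,"claw":0.25},{"offset":[0,0,0],"yaw":0,"claw":0.15},{"offset":[0,0,0],"yaw":0,"claw":0.05},{"offset":[0,0,-0.2],"yaw":0,"claw":0},{"offset":[0,0,-0.6],"yaw":0,"claw":0},{"offset":[0,0,-1],"yaw":0,"claw":0},{"offset":[0,0,-1],"yaw":0,"claw":0}])

```text
time: 26.6
ee_pos: [0.5174, 0.0058, 0.1963]
tcp_rot: [179.7, 0.2, 129.1]
wrist_force: [1.0, 0.5, -0.6]
opening: 0.0855
grasp_force: 0.0
```

```bash
python3 - <<'E'
from h import *
o=get_obs();print(o['time'],o['ee_pos'],o['tcp_rot'])
p,d,i=shot('wrist','w9');P=cloud(d,i)
print('A',circ(P,(.5152,.0068),.084,.105,.04))
p,d,i=shot('top','top2');P=cloud(d,i)
for n,x,y in [('B',.4918,.225)]: print(n,circ(P,(x,y),.045,.06,.08))
E
```

```text
26.6 [0.51743386 0.0057778  0.19629582] [179.74338734   0.20229918 129.07347413]
A (array([0.5159903 , 0.00554663, 0.03019885]), np.float64(0.08967122055277793), 5449)
B (array([0.49205487, 0.22351552, 0.02961349]), np.float64(0.05282206407045442), 261)
```

Request:
servo_tool(rows=[{"offset":[0.3,0.2,0],"yaw":0,"claw":0},{"offset":[0.6,0.4,0],"yaw":0,"claw":0},{"offset":[0.926,0.597,0],"yaw":0,"claw":0}])

```text
time: 27.08
ee_pos: [0.5034, 0.1161, 0.1912]
tcp_rot: [-179.9, -0.1, 129.0]
wrist_force: [0.2, 0.4, -0.2]
opening: 0.0854
grasp_force: 0.0
```

Request:
servo_tool(rows=[{"offset":[0.3,0.2,0],"yaw":0,"claw":0},{"offset":[0.6,0.4,0.1],"yaw":0,"claw":0},{"offset":[0.926,0.597,0.2],"yaw":0,"claw":0},{"offset":[0.926,0.597,0.2],"yaw":0,"claw":0},{"offset":[0.926,0.597,0.2],"yaw":0,"claw":0},{"offset":[0.926,0.597,0.2],"yaw":0,"claw":0}])

```text
time: 27.82
ee_pos: [0.4922, 0.224, 0.1727]
tcp_rot: [-180.0, 0.0, 129.0]
wrist_force: [0.2, 0.5, 0.7]
opening: 0.0855
grasp_force: 0.0
```

```bash
python3 - <<'E'
from h import *
o=get_obs();print(o['time'],o['ee_pos'],o['tcp_rot'])
p,d,i=shot('wrist','w10');P=cloud(d,i)
c,z,n=circ(P,(.4918,.2247),.042,.06,.045);print('B',c,z,n)
print((np.r_[c[:2],z]-o['ee_pos'])@T(o)[:3,:3])
E
```

```text
27.825 [0.49216198 0.22400573 0.17269718] [-1.79990558e+02  5.25646292e-03  1.29016761e+02]
B [0.49189096 0.22490347 0.03009189] 0.050546899355412955 4312
[0.00087934 0.00037473 0.12215014]
```

Same grasp sequence as for A.

Request:
servo_tool(rows=[{"offset":[0.008,0.004,0.3],"yaw":0,"claw":0},{"offset":[0.008,0.004,0.6],"yaw":0,"claw":0},{"offset":[0.008,0.004,0.92],"yaw":0,"claw":0},{"offset":[0.008,0.004,0.92],"yaw":0,"claw":0}])

```text
time: 28.38
ee_pos: [0.4907, 0.2245, 0.0789]
tcp_rot: [-179.8, -0.1, 129.0]
wrist_force: [-0.4, -0.1, -0.2]
opening: 0.0858
grasp_force: 0.0
```

Request:
servo_tool(rows=[{"offset":[0,0,0.2],"yaw":0,"claw":0},{"offset":[0,0,0.31],"yaw":0,"claw":0},{"offset":[0,0,0.31],"yaw":0,"claw":0},{"offset":[0,0,0.31],"yaw":0,"claw":0.25},{"offset":[0,0,0.31],"yaw":0,"claw":0.4},{"offset":[0,0,0.31],"yaw":0,"claw":0.5},{"offset":[0,0,0.31],"yaw":0,"claw":0.5},{"offset":[0,0,0.31],"yaw":0,"claw":0.5},{"offset":[0,0,0.31],"yaw":0,"claw":0.5}], squeeze=50)

```text
time: 29.5
ee_pos: [0.4924, 0.2259, 0.0512]
tcp_rot: [179.9, 0.0, 129.1]
wrist_force: [-1.1, -1.1, 6.0]
opening: 0.0567
grasp_force: 53.8
```

Request:
servo_tool(rows=[{"offset":[0,0,-0.2],"yaw":0,"claw":0.5},{"offset":[0,0,-0.4],"yaw":0,"claw":0.5},{"offset":[0,0,-0.7],"yaw":0,"claw":0.5},{"offset":[0,0,-1],"yaw":0,"claw":0.5}])

```text
time: 30.0
ee_pos: [0.4916, 0.2256, 0.1506]
tcp_rot: [-180.0, -0.0, 129.1]
wrist_force: [1.0, 0.3, -2.8]
opening: 0.057
grasp_force: 54.7
```

Request:
servo_tool(rows=[{"offset":[0,0,-0.2],"yaw":0,"claw":0.5},{"offset":[0,0,-0.5],"yaw":0,"claw":0.5},{"offset":[0,0,-0.7],"yaw":0,"claw":0.5},{"offset":[0,0,-0.7],"yaw":0,"claw":0.5},{"offset":[0,0,-0.7],"yaw":0,"claw":0.5}])

```text
time: 30.62
ee_pos: [0.4916, 0.2256, 0.2187]
tcp_rot: [-179.9, -0.0, 129.1]
wrist_force: [-0.4, 0.0, -3.6]
opening: 0.0568
grasp_force: 54.9
```

```bash
python3 - <<'E'
from h import *
o=get_obs();print(o['time'],o['ee_pos'],o['tcp_rot'])
p,d,i=shot('wrist','w11');a=cv2.imread('pics/w7.png')[230:315,240:395];b=p[230:315,240:395,::-1]
cv2.imwrite('pics/cmp.png',cv2.resize(np.hstack([a,b]),None,fx=2.5,fy=2.5))
E
```

```text
30.625 [0.49158567 0.22555285 0.21868386] [-1.79927651e+02 -1.91565039e-02  1.29072540e+02]
```

View pics/cmp.png

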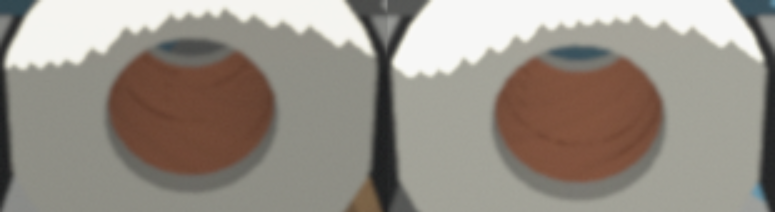

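Left is A and right is B. B's bore sits about 3 px lower, so its centre is about 2 mm towards −x in the tool, and I compensate for that at S2.

Request:
servo_tool(rows=[{"offset":[-0.3,-0.1,0],"yaw":0,"claw":0.5},{"offset":[-0.6,-0.2,0],"yaw":0,"claw":0.5},{"offset":[-0.882,-0.3,0],"yaw":0,"claw":0.5}])

```text
time: 31.05
ee_pos: [0.524, 0.1373, 0.2185]
tcp_rot: [-179.9, -0.0, 129.1]
wrist_force: [-0.0, 0.1, -2.3]
opening: 0.0566
grasp_force: 54.8
```

Request:
servo_tool(rows=[{"offset":[-0.3,-0.1,0],"yaw":0,"claw":0.5},{"offset":[-0.6,-0.2,0],"yaw":0,"claw":0.5},{"offset":[-0.882,-0.3,0],"yaw":0,"claw":0.5}])

```text
time: 31.42
ee_pos: [0.5563, 0.0498, 0.2185]
tcp_rot: [-179.9, -0.1, 129.1]
wrist_force: [0.1, -0.3, -2.3]
opening: 0.0568
grasp_force: 54.8
```

Request:
servo_tool(rows=[{"offset":[-0.3,-0.1,0],"yaw":0,"claw":0.5},{"offset":[-0.6,-0.2,0],"yaw":0,"claw":0.5},{"offset":[-0.882,-0.3,0],"yaw":0,"claw":0.5}])

```text
time: 31.8
ee_pos: [0.5886, -0.0375, 0.2184]
tcp_rot: [-179.9, -0.1, 129.1]
wrist_force: [0.8, 0.6, -3.7]
opening: 0.0568
grasp_force: 54.8
```

Request:
servo_tool(rows=[{"offset":[-0.3,-0.1,0],"yaw":0,"claw":0.5},{"offset":[-0.6,-0.2,0],"yaw":0,"claw":0.5},{"offset":[-0.882,-0.3,0],"yaw":0,"claw":0.5},{"offset":[-0.882,-0.3,0],"yaw":0,"claw":0.5},{"offset":[-0.882,-0.3,0],"yaw":0,"claw":0.5},{"offset":[-0.882,-0.3,0],"yaw":0,"claw":0.5}])

```text
time: 32.55
ee_pos: [0.6208, -0.1231, 0.2196]
tcp_rot: [-180.0, -0.0, 129.1]
wrist_force: [0.1, 0.8, -3.0]
opening: 0.0565
grasp_force: 54.8
```

Request:
servo_tool(rows=[{"offset":[-0.005,0,0.2],"yaw":0,"claw":0.5},{"offset":[-0.005,0,0.4],"yaw":0,"claw":0.5},{"offset":[-0.005,0,0.6],"yaw":0,"claw":0.5},{"offset":[-0.005,0,0.75],"yaw":0,"claw":0.5},{"offset":[-0.005,0,0.85],"yaw":0,"claw":0.5},{"offset":[-0.005,0,0.85],"yaw":0,"claw":0.5}])

```text
time: 33.3
ee_pos: [0.6211, -0.124, 0.1343]
tcp_rot: [-180.0, -0.0, 129.1]
wrist_force: [0.3, -0.2, -4.3]
opening: 0.0571
grasp_force: 54.7
```

Request:
servo_tool(rows=[{"offset":[0,0,0.1],"yaw":0,"claw":0.5},{"offset":[0,0,0.2],"yaw":0,"claw":0.5},{"offset":[0,0,0.3],"yaw":0,"claw":0.5},{"offset":[0,0,0.36],"yaw":0,"claw":0.5},{"offset":[0,0,0.36],"yaw":0,"claw":0.5}])

```text
time: 33.92
ee_pos: [0.621, -0.1242, 0.0981]
tcp_rot: [-180.0, -0.0, 129.1]
wrist_force: [-0.5, -0.5, -3.3]
opening: 0.0568
grasp_force: 54.8
```

Request:
servo_tool(rows=[{"offset":[0,0,0.04],"yaw":0,"claw":0.5},{"offset":[0,0,0.065],"yaw":0,"claw":0.5},{"offset":[0,0,0.065],"yaw":0,"claw":0.5},{"offset":[0,0,0.065],"yaw":0,"claw":0.5}])

```text
time: 34.42
ee_pos: [0.6214, -0.1243, 0.0924]
tcp_rot: [180.0, 0.0, 129.1]
wrist_force: [0.6, -0.3, -4.0]
opening: 0.0563
grasp_force: 54.8
```

Request:
servo_tool(rows=[{"offset":[0,0,0],"yaw":0,"claw":0.25},{"offset":[0,0,0],"yaw":0,"claw":0.15},{"offset":[0,0,0],"yaw":0,"claw":0.05},{"offset":[0,0,-0.2],"yaw":0,"claw":0},{"offset":[0,0,-0.6],"yaw":0,"claw":0},{"offset":[0,0,-1],"yaw":0,"claw":0},{"offset":[0,0,-1],"yaw":0,"claw":0}])

```text
time: 35.3
ee_pos: [0.6226, -0.1245, 0.1963]
tcp_rot: [179.8, 0.3, 129.1]
wrist_force: [0.1, 0.1, 0.6]
opening: 0.0851
grasp_force: 0.0
```

```bash
python3 - <<'E'
from h import *
o=get_obs();print(o['time'],o['ee_pos'],o['tcp_rot'])
p,d,i=shot('wrist','w12');P=cloud(d,i)
print('B',circ(P,(.6222,-.1252),.084,.105,.036))
print('e0',circ(P,(.6225,-.3355),.042,.06,.036),circ(P,(.551,-.33),.042,.06,.036))
c=(.5687,-.0592)
r=np.hypot(P[...,0]-c[0],P[...,1]-c[1]);m=(r<.03)&(P[...,2]>.12)&(P[...,2]<.14);q=P[m];print('knob',cv2.minAreaRect(np.float32(q[:,:2]*1000)),q[:,2].mean())
p,d,i=shot('top','top3')
E
```

```text
35.3 [ 0.62264706 -0.12452667  0.19631587] [179.77635831   0.27117622 129.07281233]
B (array([ 0.62158746, -0.12465341,  0.03013967]), np.float64(0.08965657336813385), 5435)
e0 (array([0., 0., 0.]), np.float64(nan), 0) (array([ 0.54243231, -0.32078345,  0.02712285]), np.float64(0.05127359094664441), 1220)
knob ((569.3786010742188, -59.10196304321289), (43.395992279052734, 14.26000690460205), 36.887062072753906) 0.12922831351588576
  return _methods._mean(a, axis=axis, dtype=dtype,
  ret = ret.dtype.type(ret / rcount)
```

View pics/w12.png

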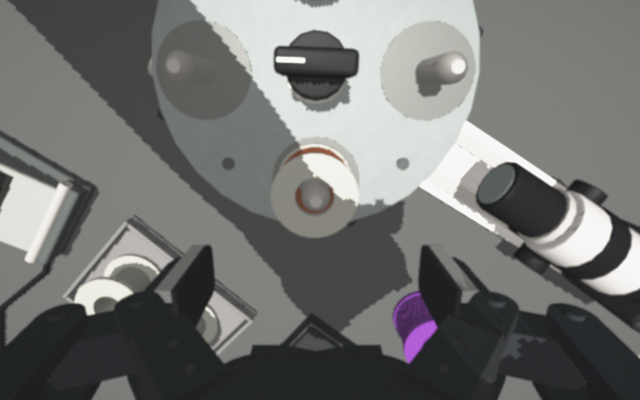

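B is fully down (top 0.0897, the same as the seated reference), and both empties show in the tray at about (100,300) and (140,270). The knob bar is at (316,62), centre (0.569,-0.059), angle 37°. Next is the clutch.

Request:
servo_tool(rows=[{"offset":[0.3,0,0],"yaw":-0.05,"claw":0.3},{"offset":[0.6,0,0],"yaw":-0.1,"claw":0.6},{"offset":[0.834,0,0],"yaw":-0.15,"claw":0.6},{"offset":[0.834,0,0],"yaw":-0.2,"claw":0.6},{"offset":[0.834,0,0],"yaw":-0.25,"claw":0.6},{"offset":[0.834,0,0],"yaw":-0.3,"claw":0.6},{"offset":[0.834,0,0],"yaw":-0.35,"claw":0.6},{"offset":[0.834,0,0],"yaw":-0.4,"claw":0.6},{"offset":[0.834,0,0],"yaw":-0.45,"claw":0.6},{"offset":[0.834,0,0],"yaw":-0.489,"claw":0.6},{"offset":[0.834,0,0],"yaw":-0.489,"claw":0.6},{"offset":[0.834,0,0],"yaw":-0.489,"claw":0.6}])

```text
time: 36.9
ee_pos: [0.5685, -0.0595, 0.1915]
tcp_rot: [180.0, -0.1, -143.1]
wrist_force: [-0.8, 0.4, -0.2]
opening: 0.0338
grasp_force: 0.0
```

```bash
python3 - <<'E'
from h import *
o=get_obs();print(o['time'],o['ee_pos'],o['tcp_rot'],o['opening'])
p,d,i=shot('wrist','w13');P=cloud(d,i)
c=(.569,-.0592)
r=np.hypot(P[...,0]-c[0],P[...,1]-c[1]);m=(r<.03)&(P[...,2]>.12)&(P[...,2]<.14);q=P[m]
R=cv2.minAreaRect(np.float32(q[:,:2]*1000));print('knob',R,q[:,2].mean())
print((np.r_[np.array(R[0])/1000,.129]-o['ee_pos'])@T(o)[:3,:3])
E
```

```text
36.9 [ 0.56852153 -0.05948653  0.19148318] [ 1.79956734e+02 -5.16256462e-02 -1.43058458e+02] 0.03380861530767565
knob ((568.6358642578125, -59.46881103515625), (43.871883392333984, 13.901165008544922), 37.22821044921875) 0.12907354462543338
[-0.00015832 -0.00010174  0.062483  ]
```

View pics/w13.png

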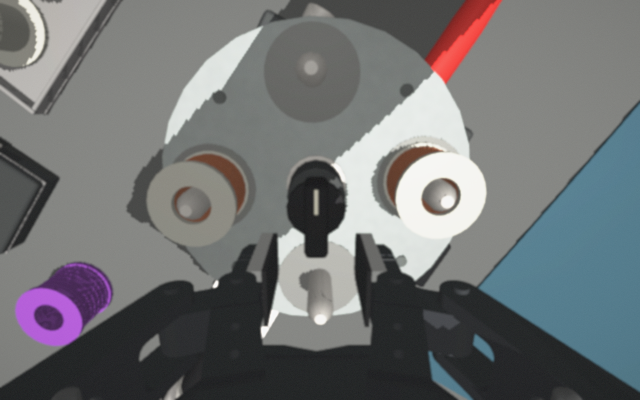

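The bar is centred between the jaws at (316,215), and both copper spools sit on their spindles at (192,205) and (440,195). Descend and grip the bar.

Request:
servo_tool(rows=[{"offset":[0,0,0.2],"yaw":0,"claw":0.6},{"offset":[0,0,0.4],"yaw":0,"claw":0.6},{"offset":[0,0,0.55],"yaw":0,"claw":0.6},{"offset":[0,0,0.6],"yaw":0,"claw":0.6},{"offset":[0,0,0.6],"yaw":0,"claw":0.6}])

```text
time: 37.58
ee_pos: [0.5688, -0.0595, 0.1324]
tcp_rot: [180.0, -0.0, -142.9]
wrist_force: [-0.6, 0.3, 0.5]
opening: 0.034
grasp_force: 0.0
```

Request:
servo_tool(rows=[{"offset":[0,0,0],"yaw":0,"claw":0.75},{"offset":[0,0,0],"yaw":0,"claw":0.9},{"offset":[0,0,0],"yaw":0,"claw":1},{"offset":[0,0,0],"yaw":0,"claw":1},{"offset":[0,0,0],"yaw":0,"claw":1},{"offset":[0,0,0],"yaw":0,"claw":1}], squeeze=60)

```text
time: 38.33
ee_pos: [0.569, -0.0594, 0.1325]
tcp_rot: [-180.0, 0.0, -142.9]
wrist_force: [0.4, 1.9, 4.3]
opening: 0.0126
grasp_force: 61.7
```

Request:
servo_tool(rows=[{"offset":[0,0,0.03],"yaw":0,"claw":1},{"offset":[0,0,0.06],"yaw":0,"claw":1},{"offset":[0,0,0.09],"yaw":0,"claw":1},{"offset":[0,0,0.12],"yaw":0,"claw":1},{"offset":[0,0,0.12],"yaw":0,"claw":1},{"offset":[0,0,0.12],"yaw":0,"claw":1}])

```text
time: 39.08
ee_pos: [0.5692, -0.0594, 0.123]
tcp_rot: [-179.9, 0.1, -142.9]
wrist_force: [-5.3, 2.6, 22.6]
opening: 0.0126
grasp_force: 64.2
```

Stop reached (22.6 N after 9.5 mm). Turning clockwise.

Request:
servo_tool(rows=[{"offset":[0,0,0],"yaw":0.04,"claw":1},{"offset":[0,0,0],"yaw":0.08,"claw":1},{"offset":[0,0,0],"yaw":0.12,"claw":1},{"offset":[0,0,0],"yaw":0.16,"claw":1},{"offset":[0,0,0],"yaw":0.2,"claw":1},{"offset":[0,0,0],"yaw":0.24,"claw":1},{"offset":[0,0,0],"yaw":0.28,"claw":1},{"offset":[0,0,0],"yaw":0.32,"claw":1},{"offset":[0,0,0],"yaw":0.34,"claw":1},{"offset":[0,0,0],"yaw":0.34,"claw":1}])

```text
time: 40.33
ee_pos: [0.5691, -0.0588, 0.123]
tcp_rot: [179.9, 0.1, 155.9]
wrist_force: [-6.7, 5.8, 22.8]
opening: 0.0124
grasp_force: 64.3
```

Request:
servo_tool(rows=[{"offset":[0,0,0],"yaw":0.015,"claw":1},{"offset":[0,0,0],"yaw":0.03,"claw":1},{"offset":[0,0,0],"yaw":0.03,"claw":1},{"offset":[0,0,0],"yaw":0.03,"claw":1}])

```text
time: 40.83
ee_pos: [0.5691, -0.0588, 0.123]
tcp_rot: [179.9, 0.1, 150.5]
wrist_force: [-6.3, 5.5, 22.4]
opening: 0.0125
grasp_force: 64.3
```

```bash
python3 -c "
from h import *
o=get_obs();print(o['tcp_rot'],o['torque'],o['wrist_force'],o['ee_pos'])"
```

```text
[1.79862889e+02 9.86268527e-02 1.50521702e+02] [ 1.32811851  1.59687693 -0.04556693] [-6.34882652  5.49861616 22.37037568] [ 0.56908787 -0.05881226  0.12298571]
```

Request:
servo_tool(rows=[{"offset":[0,0,0],"yaw":0.01,"claw":1},{"offset":[0,0,0],"yaw":0.02,"claw":1},{"offset":[0,0,0],"yaw":0.03,"claw":1},{"offset":[0,0,0],"yaw":0.04,"claw":1},{"offset":[0,0,0],"yaw":0.04,"claw":1},{"offset":[0,0,0],"yaw":0.04,"claw":1}])

```text
time: 41.58
ee_pos: [0.5692, -0.0588, 0.123]
tcp_rot: [179.9, 0.1, 143.4]
wrist_force: [-7.3, 5.1, 23.0]
opening: 0.0128
grasp_force: 69.2
```

```bash
python3 -c "
from h import *
o=get_obs();print(o['tcp_rot'],o['torque'],o['wrist_force'],o['ee_pos'])"
```

```text
[1.79864751e+02 1.02194256e-01 1.43446580e+02] [1.15726771 1.49380061 1.34089493] [-7.29509888  5.0668451  22.99057454] [ 0.56918044 -0.05875963  0.12301542]
```

Turn stop reached (73.6°, 1.3 N·m). Release and rise.

Request:
servo_tool(rows=[{"offset":[0,0,0],"yaw":0,"claw":0.75},{"offset":[0,0,0],"yaw":0,"claw":0.6},{"offset":[0,0,0],"yaw":0,"claw":0.6},{"offset":[0,0,-0.2],"yaw":0,"claw":0.6},{"offset":[0,0,-0.5],"yaw":0,"claw":0.6},{"offset":[0,0,-0.8],"yaw":0,"claw":0.6},{"offset":[0,0,-0.8],"yaw":0,"claw":0.6},{"offset":[0,0,-0.8],"yaw":0,"claw":0.6}])

```text
time: 42.58
ee_pos: [0.5686, -0.0596, 0.1992]
tcp_rot: [-180.0, -0.1, 143.3]
wrist_force: [-0.2, -0.9, 0.3]
opening: 0.0342
grasp_force: 0.0
```

```bash
python3 - <<'E'
from h import *
o=get_obs();print(o['time'],o['ee_pos'],o['tcp_rot'],o['opening'])
p,d,i=shot('wrist','w14');P=cloud(d,i)
c=(.569,-.0592)
r=np.hypot(P[...,0]-c[0],P[...,1]-c[1]);m=(r<.03)&(P[...,2]>.112)&(P[...,2]<.14);q=P[m]
R=cv2.minAreaRect(np.float32(q[:,:2]*1000));print('knob',R,np.median(q[:,2]))
for x,y in((.5160,.0055),(.6216,-.1247)):print(circ(P,(x,y),.084,.099,.036))
# treadle from top
p,d,i=shot('top','top4');P=cloud(d,i);g=p.mean(2)
m=np.zeros(g.shape,bool);m[208:258,418:460]=1
b=m&(P[...,2]>.03)&(P[...,2]<.07)&(g<60);v,u=np.nonzero(b);print('black',P[b].mean(0),cv2.minAreaRect(np.float32(P[b][:,:2]*1000)))
b=m&(P[...,2]>.02)&(P[...,2]<.07)&(g>170);print('light',cv2.minAreaRect(np.float32(P[b][:,:2]*1000)))
E
```

```text
42.575 [ 0.56861191 -0.05956618  0.19924718] [-1.79962306e+02 -5.51321774e-02  1.43287102e+02] 0.03421363134590432
knob ((568.8563232421875, -58.407676696777344), (14.000728607177734, 43.75154113769531), 57.30290603637695) 0.11934746535107786
(array([0.5159201 , 0.00562746, 0.02999991]), np.float64(0.08975876176647546), 6699)
(array([ 0.62123022, -0.12496246,  0.03071388]), np.float64(0.08967185832455238), 3213)
black [ 0.39422919 -0.31885227  0.04524748] ((394.3750915527344, -318.2301940917969), (58.78977966308594, 59.58842849731445), 4.892179012298584)
light ((414.58544921875, -316.7348327636719), (102.90362548828125, 83.76777648925781), 2.8985729217529297)
```

The knob is 9.7 mm down and turned about 70°; the spools are unmoved. Next is the treadle: pad at about (0.387,-0.316), height about 0.046.

Request:
servo_tool(rows=[{"offset":[0,-0.26,0],"yaw":0,"claw":0.8},{"offset":[-0.01,-0.52,0],"yaw":0,"claw":1},{"offset":[-0.021,-0.786,0],"yaw":0,"claw":1}])

```text
time: 43.05
ee_pos: [0.5227, -0.1242, 0.1991]
tcp_rot: [-180.0, -0.1, 143.3]
wrist_force: [0.2, -0.1, -0.6]
opening: -0.0003
grasp_force: 0.0
```

Request:
servo_tool(rows=[{"offset":[0,-0.26,0],"yaw":0,"claw":1},{"offset":[-0.01,-0.52,0],"yaw":0,"claw":1},{"offset":[-0.021,-0.786,0],"yaw":0,"claw":1}])

```text
time: 43.42
ee_pos: [0.4773, -0.1886, 0.1992]
tcp_rot: [-180.0, -0.1, 143.3]
wrist_force: [0.8, -0.3, -0.5]
opening: 0.0001
grasp_force: 0.0
```

Request:
servo_tool(rows=[{"offset":[0,-0.26,0],"yaw":0,"claw":1},{"offset":[-0.01,-0.52,0],"yaw":0,"claw":1},{"offset":[-0.021,-0.786,0],"yaw":0,"claw":1}])

```text
time: 43.8
ee_pos: [0.432, -0.2528, 0.1992]
tcp_rot: [-180.0, -0.1, 143.3]
wrist_force: [0.1, 0.7, 0.0]
opening: -0.0
grasp_force: 0.0
```

Request:
servo_tool(rows=[{"offset":[0,-0.26,0],"yaw":0,"claw":1},{"offset":[-0.01,-0.52,0],"yaw":0,"claw":1},{"offset":[-0.021,-0.786,0],"yaw":0,"claw":1},{"offset":[-0.021,-0.786,0],"yaw":0,"claw":1},{"offset":[-0.021,-0.786,0.5],"yaw":0,"claw":1},{"offset":[-0.021,-0.786,0.9],"yaw":0,"claw":1},{"offset":[-0.021,-0.786,0.9],"yaw":0,"claw":1}])

```text
time: 44.68
ee_pos: [0.3863, -0.3147, 0.1072]
tcp_rot: [180.0, -0.3, 143.3]
wrist_force: [0.3, -0.8, 1.0]
opening: -0.0002
grasp_force: 0.0
```

```bash
python3 - <<'E'
from h import *
o=get_obs();print(o['time'],o['ee_pos'],o['tcp_rot'],o['opening'],o['wrist_force'])
p,d,i=shot('wrist','w15')
E
```

```text
44.675 [ 0.38634833 -0.31473426  0.10718836] [179.97677613  -0.34964657 143.32259019] -0.00020531682685061829 [ 0.31603627 -0.82888515  1.00256573]
```

View pics/w15.png

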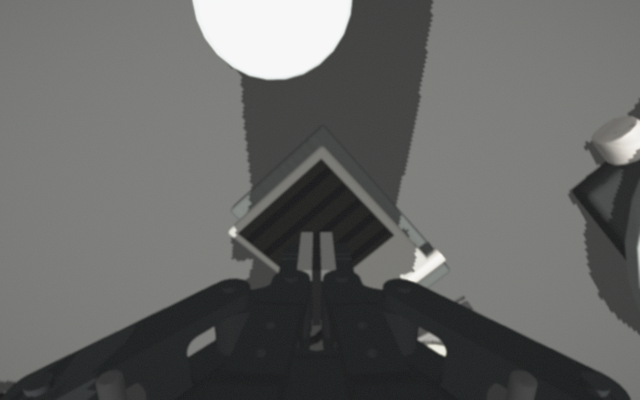

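The closed fingertips at (317,240) are over the black tread. Descend with force checks.

Request:
servo_tool(rows=[{"offset":[0,0,0.1],"yaw":0,"claw":1},{"offset":[0,0,0.2],"yaw":0,"claw":1},{"offset":[0,0,0.25],"yaw":0,"claw":1},{"offset":[0,0,0.25],"yaw":0,"claw":1}])

```text
time: 45.22
ee_pos: [0.3875, -0.3165, 0.0851]
tcp_rot: [180.0, -0.0, 143.3]
wrist_force: [-0.3, 0.3, 0.1]
opening: -0.0002
grasp_force: 0.0
```

Request:
servo_tool(rows=[{"offset":[0,0,0.05],"yaw":0,"claw":1},{"offset":[0,0,0.1],"yaw":0,"claw":1},{"offset":[0,0,0.1],"yaw":0,"claw":1}])

```text
time: 45.6
ee_pos: [0.3874, -0.3164, 0.0748]
tcp_rot: [180.0, -0.0, 143.3]
wrist_force: [0.2, 0.1, 0.0]
opening: -0.0003
grasp_force: 0.0
```

Request:
servo_tool(rows=[{"offset":[0,0,0.05],"yaw":0,"claw":1},{"offset":[0,0,0.1],"yaw":0,"claw":1},{"offset":[0,0,0.1],"yaw":0,"claw":1}])

```text
time: 45.98
ee_pos: [0.3875, -0.3168, 0.0653]
tcp_rot: [-180.0, 0.0, 143.3]
wrist_force: [-3.1, -0.2, 6.4]
opening: 0.0001
grasp_force: 2.7
```

Request:
servo_tool(rows=[{"offset":[0,0,0.05],"yaw":0,"claw":1},{"offset":[0,0,0.1],"yaw":0,"claw":1},{"offset":[0,0,0.14],"yaw":0,"claw":1},{"offset":[0,0,0.14],"yaw":0,"claw":1}])

```text
time: 46.48
ee_pos: [0.3871, -0.317, 0.0518]
tcp_rot: [-179.9, 0.0, 143.3]
wrist_force: [-6.0, -1.3, 8.7]
opening: 0.0001
grasp_force: 4.7
```

Request:
servo_tool(rows=[{"offset":[0,0,0.04],"yaw":0,"claw":1},{"offset":[0,0,0.06],"yaw":0,"claw":1},{"offset":[0,0,0.06],"yaw":0,"claw":1},{"offset":[0,0,0.06],"yaw":0,"claw":1}])

```text
time: 46.98
ee_pos: [0.3873, -0.3172, 0.0502]
tcp_rot: [-179.9, 0.2, 143.3]
wrist_force: [-18.9, 9.5, 47.3]
opening: 0.0
grasp_force: 23.4
```

At the stop (47 N). Ease, hold briefly, then lift.

Request:
servo_tool(rows=[{"offset":[0,0,-0.02],"yaw":0,"claw":1},{"offset":[0,0,-0.02],"yaw":0,"claw":1},{"offset":[0,0,-0.02],"yaw":0,"claw":1}])

```text
time: 47.35
ee_pos: [0.3873, -0.3171, 0.0505]
tcp_rot: [-179.9, 0.1, 143.3]
wrist_force: [-13.7, 5.3, 31.3]
opening: -0.0
grasp_force: 15.7
```

Request:
servo_tool(rows=[{"offset":[0,0,-0.1],"yaw":0,"claw":1},{"offset":[0,0,-0.25],"yaw":0,"claw":1},{"offset":[0,0,-0.6],"yaw":0,"claw":1},{"offset":[0,0,-1],"yaw":0,"claw":1},{"offset":[0,0,-1],"yaw":0,"claw":1}])

```text
time: 47.98
ee_pos: [0.3886, -0.3174, 0.1504]
tcp_rot: [-180.0, 0.3, 143.3]
wrist_force: [-0.5, -0.8, 0.3]
opening: -0.0003
grasp_force: 0.0
```

Request:
servo_tool(rows=[{"offset":[0,0,-0.4],"yaw":0,"claw":1},{"offset":[0,0,-0.8],"yaw":0,"claw":1},{"offset":[0,0,-1],"yaw":0,"claw":1},{"offset":[0,0,-1],"yaw":0,"claw":1}])

```text
time: 48.48
ee_pos: [0.3879, -0.3168, 0.2477]
tcp_rot: [-180.0, 0.1, 143.3]
wrist_force: [0.6, 0.1, -0.0]
opening: 0.0001
grasp_force: 0.0
```

```bash
python3 - <<'E'
from h import *
o=get_obs();print(o['time'],o['ee_pos'],o['wrist_force'])
p,d,i=shot('wrist','w16');P=cloud(d,i)
print('treadle z',[np.round(np.median(P[(abs(P[...,0]-x)<.004)&(abs(P[...,1]+.317)<.006)][:,2]),4) for x in (.375,.39,.41,.43,.45)])
p,d,i=shot('top','top5');P=cloud(d,i)
for n,x,y,z in[('A',.516,.0055,.092),('B',.6216,-.1247,.092),('e0',.6225,-.3355,.054),('e1',.552,-.33,.054)]:print(n,circ(P,(x,y),z-.008,z+.008,.036))
cv2.imwrite('pics/c5.png',cv2.resize(p[90:290,300:480],None,fx=3,fy=3)[:,:,::-1])
E
```

```text
48.475 [ 0.38791545 -0.31681668  0.24767537] [ 0.64444943  0.13744441 -0.01322378]
treadle z [np.float64(0.2783), np.float64(0.2619), np.float64(0.0388), np.float64(0.0331), np.float64(0.0291)]
A (array([0.51660754, 0.0060404 , 0.02995901]), np.float64(0.09220530423324291), 311)
B (array([ 0.62167969, -0.12372209,  0.0304011 ]), np.float64(0.09229390525774073), 321)
e0 (array([ 0.62344257, -0.33569052,  0.0308967 ]), np.float64(0.05475018699520162), 273)
e1 (array([ 0.55293518, -0.3298623 ,  0.03087829]), np.float64(0.05442070132069876), 271)
```

View pics/c5.png

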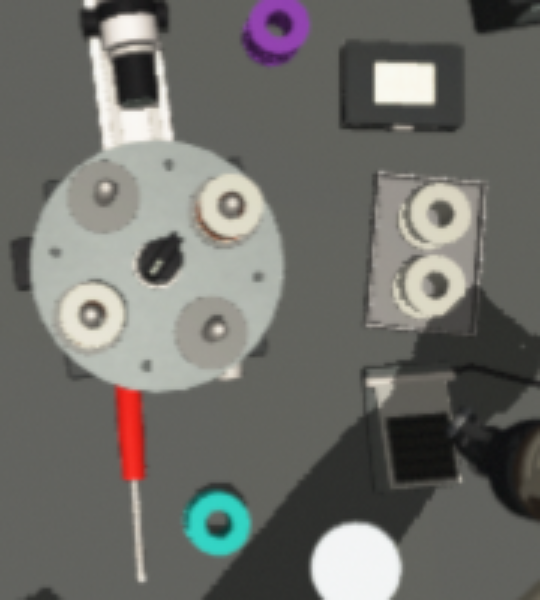

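The crop shows both copper spools seated at (230,205) and (92,315), both empties in the tray at (440,215) and (435,287), the knob turned, and the treadle back up with its 0.2 slope. Handing in.

```bash
python3 -c "
from workcell import *
print(job_done())"
```

```text
the job is handed in; nothing more can be done
None
```

The changeover is done and handed in at about 48 s, with no verdict returned: both copper spools are seated on their own spindles, both empties stand upright in the tray, the clutch is down and turned to its stop, and the treadle was pressed to its stop and came back up.

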